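Load a rotary lens-cell fixture and take the zero reading on its setting master

TASK

Load the rotary gauge fixture: the steel setting master (solid top with a small raised boss) goes into the marked nest (the one with the brass pointer) and every glass-topped lens cell on the desk into one of the other nests, each turned under light pressure until its key drops into the keyway and it sits fully home. When all are home, turn the plate by its rim pegs until the master stands centred under the gauge, lower the gauge's foot gently by its cap until it rests on the master's boss for a moment to take the zero reading, and let it rise again, leaving the master there. Never let the gauge touch a lens cell, never force a part into a nest, and leave the mug, screwdriver and meter where they are.

Things in the scene. Friction and masses are not known exactly. Their poses are not given: they have to be found in the camera images.
- master: Setting master: bare steel, solid top with a central boss 26 mm across (boss top z 58 mm), about 0.3 kg, upright on the desk. Pilot (z 0-18 mm): 58 mm diameter, foot chamfered 4 mm. Grip (z 18-52 mm): round, 54 mm. Key: block 9 mm wide standing out along +x to 38 mm from the axis, z 8-18 mm. Origin: centre of the underside; z up.
- cell0: Lens cell: black, domed glass in its open top; about 0.16 kg, upright on the desk; cells are alike, two or three are present. Pilot (z 0-18 mm): 58 mm diameter, foot chamfered 4 mm. Grip (z 18-52 mm): round, 54 mm. Key: block 9 mm wide standing out along +x to 38 mm from the axis, z 8-18 mm. Origin: centre of the underside; z up.
- cell1: Lens cell: black, domed glass in its open top; about 0.16 kg, upright on the desk; cells are alike, two or three are present. Pilot (z 0-18 mm): 58 mm diameter, foot chamfered 4 mm. Grip (z 18-52 mm): round, 54 mm. Key: block 9 mm wide standing out along +x to 38 mm from the axis, z 8-18 mm. Origin: centre of the underside; z up.
- cell2: Lens cell: black, domed glass in its open top; about 0.16 kg, upright on the desk; cells are alike, two or three are present. Pilot (z 0-18 mm): 58 mm diameter, foot chamfered 4 mm. Grip (z 18-52 mm): round, 54 mm. Key: block 9 mm wide standing out along +x to 38 mm from the axis, z 8-18 mm. Origin: centre of the underside; z up.
- nest0: Nest on the plate, 82 mm from its axis. Origin: centre of the seat (where a part's underside rests when home), 36 mm over the desk; +x points outward through the keyway. Collar 18 mm tall, bore 62 mm, outside 80 mm; keyway 14 mm wide, full depth. MARKED by a brass pointer past the plate's rim (to 69 mm from this origin): for the master.
- nest1: Nest on the plate, 82 mm from its axis. Origin: centre of the seat (where a part's underside rests when home), 36 mm over the desk; +x points outward through the keyway. Collar 18 mm tall, bore 62 mm, outside 80 mm; keyway 14 mm wide, full depth. For any lens cell. In any nest, a part with its key off the keyway rides 10 mm above home; within about 4 degrees it drops in.
- nest2: Nest on the plate, 82 mm from its axis. Origin: centre of the seat (where a part's underside rests when home), 36 mm over the desk; +x points outward through the keyway. Collar 18 mm tall, bore 62 mm, outside 80 mm; keyway 14 mm wide, full depth. For any lens cell.
- nest3: Nest on the plate, 82 mm from its axis. Origin: centre of the seat (where a part's underside rests when home), 36 mm over the desk; +x points outward through the keyway. Collar 18 mm tall, bore 62 mm, outside 80 mm; keyway 14 mm wide, full depth. For any lens cell.
- plate (a joint): Angle of the turning plate, rad, anticlockwise from above; at 0 or any whole turn the marked nest is centred under the gauge. No stops; friction (0.3 N m) holds it. Disc 264 mm across, top 34 mm over the desk. nest1, 2, 3 lie 90, 180, 270 degrees anticlockwise from nest0 (marked). Yaw of a nest = plate angle + direction from axis to station.
- peg0 (a point): Top centre of an upright steel rim peg, 14 mm diameter, standing 42 mm over the plate (top 76 mm over the desk), 118 mm from the plate's axis, 45 degrees anticlockwise from the marked nest. Push it sideways with shut fingers to turn the plate.
- peg1 (a point): Top centre of an upright steel rim peg, 14 mm diameter, standing 42 mm over the plate (top 76 mm over the desk), 118 mm from the plate's axis, 135 degrees anticlockwise from the marked nest. Push it sideways with shut fingers to turn the plate.
- peg2 (a point): Top centre of an upright steel rim peg, 14 mm diameter, standing 42 mm over the plate (top 76 mm over the desk), 118 mm from the plate's axis, 225 degrees anticlockwise from the marked nest. Push it sideways with shut fingers to turn the plate.
- peg3 (a point): Top centre of an upright steel rim peg, 14 mm diameter, standing 42 mm over the plate (top 76 mm over the desk), 118 mm from the plate's axis, 315 degrees anticlockwise from the marked nest. Push it sideways with shut fingers to turn the plate.
- axis (a point): Point on the plate's vertical turning axis, 36 mm over the desk (seat height). Its x and y axes are those of the fixture, which stands in various places, turned up to 0.35 rad; the gauge station lies along +y.
- station (a point): Point 36 mm over the desk straight below the gauge, 82 mm from the axis. Column (24 mm, 190 mm tall) 180 mm from the axis, beyond the station; its 26 mm wide arm, the 30 mm guide bush and a 54 mm dial (on the arm's side, halfway to the column) lie 138-192 mm over the desk. A nest within about 70 degrees of the station cannot be loaded: turn the plate first.
- gauge (a joint): Travel of the gauge's slide, m: 0 = up (rest), grows as it is pressed down, at most 0.038. A spring lifts it (about 2.5 N at the start, 6 N at 28 mm). Reads 0.028 with the foot on the boss of a master that is fully home.
- foot: The gauge's round steel foot, 20 mm across. Origin: centre of its lower face, 122 mm over the desk when up; it moves straight down.
- gauge_cap (a point): Centre of the top of the gauge's black cap, 34 mm across, 242 mm over the desk when up. Press it straight down from above with shut fingers; it rises by itself when let go.
- mug: bystander: white ceramic mug, 80 mm across, 95 mm tall. Origin: centre of its underside.
- screwdriver: bystander: screwdriver lying on the desk. Origin: centre of its underside.
- meter: bystander: grey hand-held meter, 130 by 70 by 30 mm, lying flat. Origin: centre of its underside.
Things that resemble listed ones, but are neither listed nor needed, are in the scene too. Leave any orange look-alike of the cell0 alone. Of the things that look like the master, take the one that is nearest to the robot's base at the start.

How it is judged:
On the way, in this order (a step that is already met when the one before it is completed fails the run):
1. the master is fully home in the marked nest and every lens cell present is fully home in another nest (horizontal distance between master and nest0 below 0.004 m and z of master in the frame of nest0 below 0.003 m and angle between master's own z axis and vertical below 0.06 rad and ((horizontal distance between cell0 and nest1 below 0.004 m and z of cell0 in the frame of nest1 below 0.003 m and angle between cell0's own z axis and vertical below 0.06 rad) or (horizontal distance between cell0 and nest2 below 0.004 m and z of cell0 in the frame of nest2 below 0.003 m and angle between cell0's own z axis and vertical below 0.06 rad) or (horizontal distance between cell0 and nest3 below 0.004 m and z of cell0 in the frame of nest3 below 0.003 m and angle between cell0's own z axis and vertical below 0.06 rad)) and ((horizontal distance between cell1 and nest1 below 0.004 m and z of cell1 in the frame of nest1 below 0.003 m and angle between cell1's own z axis and vertical below 0.06 rad) or (horizontal distance between cell1 and nest2 below 0.004 m and z of cell1 in the frame of nest2 below 0.003 m and angle between cell1's own z axis and vertical below 0.06 rad) or (horizontal distance between cell1 and nest3 below 0.004 m and z of cell1 in the frame of nest3 below 0.003 m and angle between cell1's own z axis and vertical below 0.06 rad)) and ((horizontal distance between cell2 and nest1 below 0.004 m and z of cell2 in the frame of nest1 below 0.003 m and angle between cell2's own z axis and vertical below 0.06 rad) or (horizontal distance between cell2 and nest2 below 0.004 m and z of cell2 in the frame of nest2 below 0.003 m and angle between cell2's own z axis and vertical below 0.06 rad) or (horizontal distance between cell2 and nest3 below 0.004 m and z of cell2 in the frame of nest3 below 0.003 m and angle between cell2's own z axis and vertical below 0.06 rad))), for 0.3 s.
2. with everything home and the master under the gauge, the gauge's foot is lowered onto the master's boss (all of step 1 and horizontal distance between master and station below 0.008 m and contact force between foot and master above 0.5 N and value of joint gauge between 0.0255 and 0.0305 m), for 0.3 s.
At the end, for the whole second after the job is handed in: The master is home in the marked nest and every lens cell present is home in one of the other nests (underside within 3 mm of the seat, centred within 4 mm, upright within 0.06 rad), the master stands within 8 mm of the gauge's axis, the plate is at rest and the gauge is back up (within 3 mm) (all of step 1 and horizontal distance between master and station below 0.008 m and value of joint gauge below 0.003 m and linear speed of master below 0.02 m/s and velocity of joint plate between -0.05 and 0.05 rad/s); the robot touches nothing.
It fails at once if the mug, screwdriver or meter is moved more than 30 mm (distance of any of mug, screwdriver, meter from where it was at the start of the episode above 0.03 m).
It fails at once if the gauge's foot presses on a lens cell (over 1 N) (contact force between foot and cell0 above 1 N or contact force between foot and cell1 above 1 N or contact force between foot and cell2 above 1 N).
It fails at once if the gauge is pressed onto the master with over 40 N (contact force between foot and master above 40 N).
It fails at once if a part is forced against a nest with over 150 N (contact force between any of master, cell0, cell1, cell2 and nest0 above 150 N or contact force between any of master, cell0, cell1, cell2 and nest1 above 150 N or contact force between any of master, cell0, cell1, cell2 and nest2 above 150 N or contact force between any of master, cell0, cell1, cell2 and nest3 above 150 N).
Of cell0, cell1, cell2 only 2 to 3 are there at a start; the rules pass over those that are not, and their reading is None.
At some moment in a run one of master, cell0, cell1, cell2 may be knocked a few centimetres aside while the robot is not near it.
Once in a run the grip may slacken for a moment while it holds something.
It also fails if it takes over 210 s, if anything falls off the work surface, if the arm or the gripper's body presses on something with over 40 N, if the wrist force passes 120 N, or if a joint passes its speed limit or range.

ROBOT

A 7-joint arm with a two-finger parallel gripper is mounted at the origin on the work surface. World frame = base frame: x ahead of the robot, y to its left, z up, the work surface at z = 0. Lengths are in m, angles in rad, forces in N, time in s.
With the tool pointing down it reaches from about 0.4 to 0.875 m from the base axis. Payload 19.3 kg.
Tool frame: the origin (TCP) lies between the finger pads; the fingertips stand ahead of it and the grasp point (between the pads) lies 8 mm behind it (bot.tip_extent is the x of the fingertips in the tool frame, in m); x points along the fingers, y is the direction in which the jaws open and shut, and the axes are right-handed (so a half turn about x gives the same grasp; the last joint's range is limited). The gripper opens to 85 mm and grips with 20 to 120 N. Pads are 22 mm wide; open, the fingers measure 114 mm over their backs; the gripper's body (76 mm by 85 mm) begins 54 mm behind the grasp point. The pads swing forward as they close: fully open they stand 13 mm farther back than shut.
Start: joints at [-1.255, 0.521, -0.036, 1.599, 0.021, 1.021, -0.113], TCP at [0.235, 0.579, 0.242] pointing down, gripper open.
Joint ranges: [-2.91, 2.91], [-0.3, 2.13], [-1.5, 1.42], [0.17, 2.43], [-1.26, 4.41], [0.16, 1.93], [-2.52, 2.52]. Speed limits (rad/s): [1.89, 1.89, 2.39, 2.39, 3.01, 3.01, 3.01].

INTERFACE

Orientations are given as [roll, pitch, yaw] about the fixed x, y, z axes, in that order (R = Rz(yaw) Ry(pitch) Rx(roll)).
In Python, from workcell import observe, grab_frame, camera_info, bot, nets gives the robot as it stands.
- The arm moves only by the tool jog_arm, never from a script. Its argument "commands" is a list of rows, each a list of 6 numbers: the shift along the tool's x, y, z in mm, then the turn, a rotation vector about the tool's x, y, z in rad. A call has 1 to 20 rows; each row shifts and turns the pose as measured when the row begins, along the tool's axes as they then stand; what a row does not reach is not made up. A row lasts 1/10 s, in which the tool goes at most 50 mm and 8.59 degrees, less where a joint would pass 70% of its speed; a pose out of reach is approached as far as the arm can. A call is refused whole if a number of a shift passes 50 or a number of a turn 0.15, either way. A call with a gripper value outside its range is refused whole. "gripper" is the closure in counts, from 0 (fully open) to 255 (shut), set as the call begins (left out, the last holds). The fingers move at their own pace and stop on an object; "newtons" is the grip in N (left out, the last holds). Time passes only in rows, so rows that do not move let the fingers close. It gives the time, the measured TCP pose, the force and the opening at its end, in the units of the state.
- observe(): the state, without advancing time (a new reading comes with each control period).
- grab_frame(name): name is "side" or "top" or "wrist"; returns the picture (480x640x3 uint8, red, green, blue); there is no depth.
- camera_info(name): a dict with "fov_y" (degrees; the focal length in pixels is half the picture's height over the tangent of half this angle, whatever the lens; pixels are square), "cx", "cy" (the principal point, pixels), "R" (3x3) and "t" (3): a world point X has camera coordinates R X + t; the wrist camera has in their place "tool_from_camera" (4x4, takes a point from camera to tool coordinates, whose origin is the TCP and whose axes are the tool frame's). Camera axes: x right, y down, z forward; pixel columns grow to the right and rows downward; lengths in m; the calibration is good to about 2 mm. A picture is of the moment at which its call begins: read the wrist's pose just before it. camera_info takes no time and is no camera call.
- bot.job_done(): hands the job in, once; it reports no verdict.
Trained networks look in the newest picture that a camera, given by its name, has taken for a name from the list of things; names that differ only in an ending like _2 or _b are one class to them, and where a whole thing is asked for, a point or a joint stands for the part that bears it (a point fixed in the world has none). Each returns a list of dicts, best first, with "p" (0 to 1); they miss things now and then, are a little off and sometimes report something else, mostly with a low value. They report only what shows in the picture. A call takes as long as a camera call. They do not tell look-alikes from the thing itself.
- nets.find_in(camera, name): "rect" ([left, top, right, bottom] in pixels, round what is visible of it).
- nets.silhouettes(camera, name): "mask" (480x640 bool, what is visible of it) and "rect" ([left, top, right, bottom] in pixels, round what is visible of it).
- nets.pinpoint(camera, name): "location" ([column, row] in pixels: a listed point, or the origin of a listed thing).
The state is a dict: "clock": time; "qpos": joint angles; "qd": joint speeds; "joint_efforts": joint torques, N m; "position": TCP position; "tool_rot": TCP orientation; "force": force on the tool from outside, world axes, zero at the start; "moment": the same for the moment, N m; "grip_width": finger opening in m.
Only numpy, scipy, OpenCV 4.12 (cv2) and the standard library are available. Lean on these libraries where they do the work, as an engineer would, in place of code of your own. Each camera call takes 0.05 s, during which the arm holds its last target.

## Working session

There is one attempt and no reset: what is moved stays moved. The work goes in short steps, Python scripts to look and compute and a tool call to move; the robot and the scene stay as the last step left them, time stands still between calls to the robot, and variables do not carry over. Pictures are saved under pics/ and viewed, and the job is handed in when it is done.

Besides the shell and the picture viewer there is one more tool, called after "Request:" by a JSON object that holds its "fn" and its "kwargs". jog_arm: Moves the arm, as the interface text tells. Its arguments: {"type":"object","properties":{"commands":{"type":"array","items":{"type":"array","items":{"type":"number"}}},"gripper":{"type":"number"},"newtons":{"type":"number"}},"required":["commands"]}

```bash
ls -la; mkdir -p pics
cat > h.py <<'E'
import numpy as np, cv2
from workcell import observe, grab_frame, camera_info, bot, nets
def save(cam,fn):
    im=grab_frame(cam); cv2.imwrite('pics/'+fn,im[:,:,::-1]); return im
def K(ci):
    f=240/np.tan(np.radians(ci['fov_y'])/2); return f
from scipy.spatial.transform import Rotation as Rot
def campose(cam,st=None):
    ci=camera_info(cam)
    if cam=='wrist':
        st=st or observe()
        T=np.eye(4); T[:3,:3]=Rot.from_euler('xyz',st['tool_rot']).as_matrix(); T[:3,3]=st['position']
        M=T@np.array(ci['tool_from_camera']); R=M[:3,:3].T; return ci,R,-R@M[:3,3]
    return ci,np.array(ci['R']),np.array(ci['t'])
def proj(cam,X,st=None):
    ci,R,t=campose(cam,st); c=(R@np.atleast_2d(X).T).T+t; f=K(ci)
    return np.c_[ci['cx']+f*c[:,0]/c[:,2],ci['cy']+f*c[:,1]/c[:,2]]
def back(cam,px,z,st=None):
    ci,R,t=campose(cam,st); f=K(ci); px=np.atleast_2d(px)
    d=np.c_[(px[:,0]-ci['cx'])/f,(px[:,1]-ci['cy'])/f,np.ones(len(px))]@R
    o=-R.T@t
    return o+d*((z-o[2])/d[:,2])[:,None]
E
python3 - <<'E'
from h import *
print(observe())
for c in ['side','top','wrist']:
    save(c,c+'0.png'); print(camera_info(c))
print(bot.tip_extent)
E
```

```text
total 12
drwxr-xr-x  3 agent agent 4096 Dec  7 13:51 .
drwxr-xr-x 23 root  root  4096 Dec  7 13:51 ..
drwxr-xr-x  2 agent agent 4096 Dec  7 13:51 pics
{'clock': 0.0, 'qpos': array([-1.2552267 ,  0.52202831, -0.03630458,  1.5999993 ,  0.02121948,
        1.02110569, -0.11277428]), 'qd': array([-0.00049468, -0.00018191, -0.00130817,  0.00200421,  0.00010735,
        0.00051599,  0.00012748]), 'joint_efforts': array([-2.29561272e-03, -9.27076650e+01,  1.97853372e+00, -3.69932449e+01,
        1.77479710e-02,  8.02509516e-03,  2.41154936e-05]), 'position': array([0.23509851, 0.5787461 , 0.2417202 ]), 'tool_rot': array([-1.47493515,  1.56964101, -1.86069879]), 'force': array([ 0.56793805, -0.64085958,  0.00625982]), 'moment': array([ 0.00371047, -0.02905728, -0.00470471]), 'grip_width': 0.08549968683139415}
{'fov_y': 56.74906085349825, 'cx': 318.8374852331893, 'cy': 243.88159525551714, 'R': array([[ 0.88167987, -0.47162851, -0.01439283],
       [-0.32269444, -0.58044123, -0.74763378],
       [ 0.34425121,  0.66381814, -0.66395525]]), 't': array([-0.48309236,  0.28570293,  0.95443145])}
{'fov_y': 51.94340819987795, 'cx': 320.7582279996807, 'cy': 244.07747931783229, 'R': array([[-0.01527307, -0.99981973,  0.01127981],
       [-0.99784541,  0.01452107, -0.06398178],
       [ 0.06380645, -0.0122327 , -0.99788732]]), 't': array([-0.02539955,  0.5424006 ,  1.23043183])}
{'fov_y': 58.8987135080723, 'cx': 328.49086200408004, 'cy': 238.99250574592497, 'tool_from_camera': array([[-5.74273437e-04, -3.01965542e-01,  9.53318667e-01,
        -1.30903257e-01],
       [ 9.99999700e-01, -6.69648672e-04,  3.90281290e-04,
        -9.09206961e-04],
       [ 5.20537078e-04,  9.53318605e-01,  3.01965836e-01,
        -7.77229904e-02],
       [ 0.00000000e+00,  0.00000000e+00,  0.00000000e+00,
         1.00000000e+00]])}
0.011
```

View pics/top0.png

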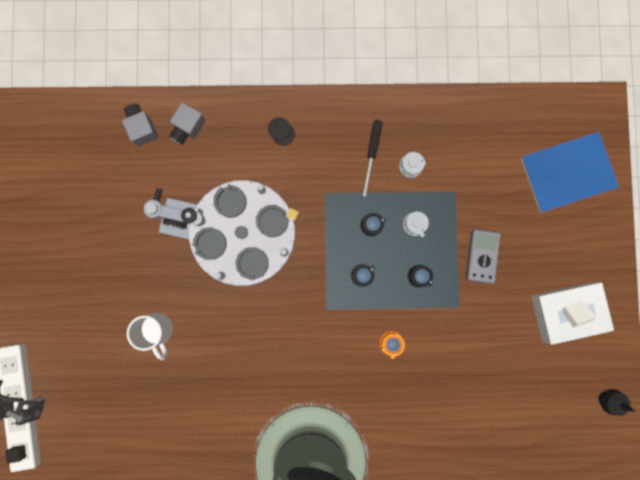

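View pics/side0.png

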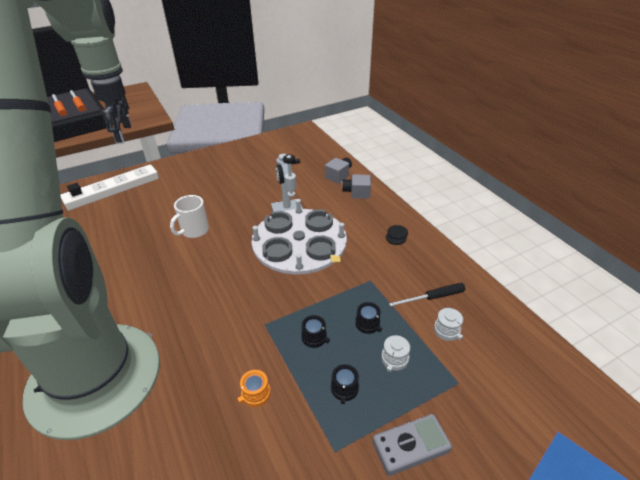

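View pics/wrist0.png

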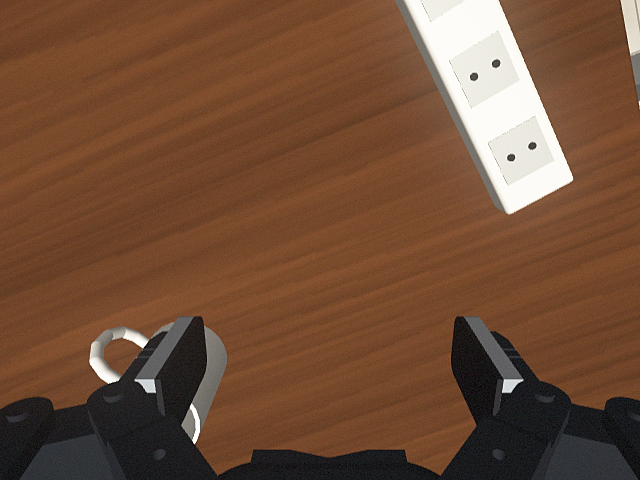

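The top view shows three black cells on the mat at about (372,224), (362,275) and (420,276). The master is on the mat at (416,223), and a farther look-alike sits at (412,164). There is an orange decoy at (392,345). The plate is centred at about (241,233), with the pointer at (293,214) and the gauge to its left.

Run:
```python
from h import *
hs={'master':0,'cell0':0,'nest0':.036,'nest1':.036,'peg0':.076,'axis':.036,'station':.036,'gauge_cap':.242,'foot':.122}
for cam in ['top','side']:
  grab_frame(cam)
  for n,z in hs.items():
    for r in nets.pinpoint(cam,n)[:6]:
        if r['p']>.2: print(cam,n,round(r['p'],2),np.round(r['location'],1),np.round(back(cam,r['location'],z)[0,:2],4))
im=cv2.imread('pics/top0.png')[110:330,130:470]
cv2.imwrite('pics/top0c.png',cv2.resize(im,None,fx=2.35,fy=2.35,interpolation=cv2.INTER_CUBIC))
```

```text
top master 0.59 [407.3 165.5] [ 0.7445 -0.2619]
top master 0.55 [414.7 225.9] [ 0.5865 -0.2768]
top master 0.26 [282.3 249.2] [0.5314 0.0651]
top cell0 0.94 [416.6 275.2] [ 0.4596 -0.2782]
top cell0 0.94 [390.1 342.5] [ 0.29  -0.206]
top cell0 0.89 [369.5 222.8] [ 0.5962 -0.1602]
top cell0 0.7 [359.9 273.5] [ 0.4661 -0.1328]
top nest0 0.92 [274.6 221.4] [0.5993 0.0813]
top nest0 0.73 [209.4 241.3] [0.5517 0.2439]
top nest0 0.71 [229.  198.5] [0.6585 0.1948]
top nest0 0.64 [256.4 261.8] [0.499  0.1274]
top nest1 0.92 [274.6 221.4] [0.5993 0.0813]
top nest1 0.73 [209.4 241.3] [0.5517 0.2439]
top nest1 0.71 [229.  198.5] [0.6585 0.1948]
top nest1 0.64 [256.4 261.8] [0.499  0.1274]
top peg0 0.86 [265.5 192.2] [0.6663 0.0994]
top peg0 0.86 [217.5 274.4] [0.4689 0.216 ]
top peg0 0.83 [282.2 251.6] [0.5214 0.0604]
top peg0 0.79 [197.7 208.9] [0.6278 0.2635]
top peg0 0.4 [273.9 221.9] [0.5936 0.0797]
top axis 0.79 [242.4 231.9] [0.5741 0.1618]
top axis 0.5 [197.  207.6] [0.6367 0.2747]
top station 0.88 [209.7 226.1] [0.5897 0.2431]
top gauge_cap 0.52 [190.6 212.3] [0.5977 0.2388]
side master
[... 365 characters left out ...]
1]
side nest0 0.72 [276.6 251.6] [0.493  0.1361]
side nest1 0.87 [318.2 251.6] [0.5905 0.082 ]
side nest1 0.87 [275.8 223. ] [0.5409 0.249 ]
side nest1 0.84 [317.7 222. ] [0.6486 0.1941]
side nest1 0.72 [276.6 251.6] [0.493  0.1361]
side peg0 0.95 [257.4 223.5] [0.4783 0.2246]
side peg0 0.91 [299.5 198.7] [0.6304 0.2719]
side peg0 0.77 [297.7 254.5] [0.5202 0.0589]
side peg0 0.64 [342.9 222.3] [0.6854 0.115 ]
side axis 0.92 [297.3 236.5] [0.5688 0.165 ]
side station 0.85 [289.4 217.6] [0.5859 0.2526]
side station 0.37 [289.3 158.1] [0.7291 0.5563]
side gauge_cap 0.67 [285.6 156.7] [0.5855 0.2468]
side gauge_cap 0.31 [316.  248.7] [ 0.488  -0.1074]
side foot 0.54 [287.1 195.8] [0.5798 0.2428]
```

View pics/top0c.png

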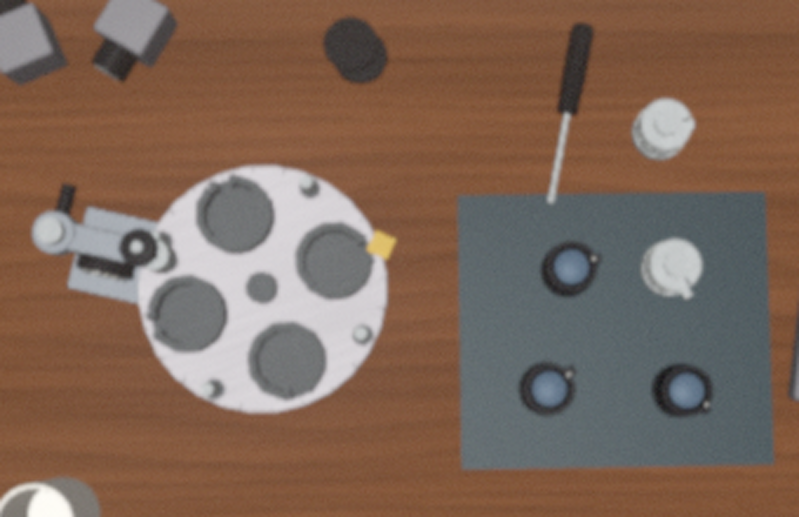

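```bash
cat >> h.py <<'E'
def psi(st=None):
    st=st or observe(); R=Rot.from_euler('xyz',st['tool_rot']).as_matrix(); return np.arctan2(R[1,1],R[0,1])
def plan(xyz,yaw=None):
    """tool shift (mm) and turn to reach tcp xyz with jaw yaw (deg), pointing down"""
    st=observe(); R=Rot.from_euler('xyz',st['tool_rot']).as_matrix()
    d=R.T@(np.array(xyz)-st['position'])*1000
    y=psi(st) if yaw is None else np.radians(yaw)
    Rt=np.array([[0,np.cos(y),np.sin(y)],[0,np.sin(y),-np.cos(y)],[-1,0,0]])
    w=Rot.from_matrix(R.T@Rt).as_rotvec()
    n=int(max(1,np.ceil(np.abs(w).max()/.145),np.ceil(np.linalg.norm(d)/49)))
    print('pos',np.round(st['position'],4),'psi',round(np.degrees(psi(st)),2),'shift mm',np.round(d,1),'turn',np.round(w,3),'rows>=',n)
E
python3 - <<'E'
from h import *
print(Rot.from_euler('xyz',observe()['tool_rot']).as_matrix().round(3))
plan([.5,.0,.35],None)
plan([.5,.0,.35],-90)
plan([.5,.0,.35],90)
E
```

```text
[[-0.     0.376  0.926]
 [ 0.     0.926 -0.376]
 [-1.     0.    -0.   ]]
pos [0.2352 0.579  0.2423] psi 67.89 shift mm [-107.7 -436.8  463.2] turn [ 0. -0. -0.] rows>= 14
pos [0.2352 0.579  0.2423] psi 67.89 shift mm [-107.7 -436.8  463.2] turn [ 2.756 -0.     0.   ] rows>= 20
pos [0.2352 0.579  0.2423] psi 67.89 shift mm [-107.7 -436.8  463.2] turn [-0.386 -0.    -0.   ] rows>= 14
```

Run:
```python
from h import *
plan([.49,.19,.36],None)
```

```text
pos [0.2352 0.579  0.2423] psi 67.89 shift mm [-117.7 -264.6  382.5] turn [ 0. -0. -0.] rows>= 10
```

Request:
{"fn": "jog_arm", "kwargs": {"commands": [[-30, 0, 0, 0, 0, 0], [-40, -5, 10, 0, 0, 0], [-30, -20, 30, 0, 0, 0], [-10, -28, 40, 0, 0, 0], [-8, -28, 40, 0, 0, 0], [0, -28, 40, 0, 0, 0], [0, -28, 40, 0, 0, 0], [0, -28, 40, 0, 0, 0], [0, -28, 40, 0, 0, 0], [0, -28, 40, 0, 0, 0], [0, -25, 35, 0, 0, 0], [0, -18, 27, 0, 0, 0], [0, 0, 0, -0.13, 0, 0], [0, 0, 0, -0.13, 0, 0], [0, 0, 0, -0.12, 0, 0]]}}

```text
clock: 2.65
position: [0.4973, 0.1761, 0.3658]
tool_rot: [0.283, 1.567, 0.288]
force: [-0.2, -1.3, 0.1]
grip_width: 0.0855
```

Run:
```python
from h import *
plan([.49,.19,.36],90)
plan([.49,-.19,.36],90)
im=save('wrist','w1.png')
for n,z in {'nest0':.036,'peg0':.076,'axis':.036,'station':.036,'gauge_cap':.242,'foot':.122}.items():
    for r in nets.pinpoint('wrist',n)[:5]:
        if r['p']>.2: print(n,round(r['p'],2),np.round(r['location'],1),np.round(back('wrist',r['location'],z)[0,:2],4))
```

```text
pos [0.4973 0.1761 0.3658] psi 90.26 shift mm [ 5.8 14.  -7.2] turn [ 0.005  0.003 -0.001] rows>= 1
pos [0.4973 0.1761 0.3658] psi 90.26 shift mm [   5.4 -366.    -9. ] turn [ 0.005  0.003 -0.001] rows>= 8
nest0 0.95 [253.  265.1] [0.5981 0.089 ]
nest0 0.88 [293.  174.2] [0.4924 0.1379]
nest0 0.73 [338.8 305.4] [0.6497 0.189 ]
nest0 0.63 [388.5 220. ] [0.5437 0.2437]
nest0 0.59 [ 50. 247.] [ 0.5762 -0.1418]
peg0 0.9 [214.  205.8] [0.5176 0.0605]
peg0 0.88 [416.4 299.1] [0.6224 0.2718]
peg0 0.62 [272.7 339.7] [0.6719 0.1132]
peg0 0.61 [368.9 151.6] [0.464  0.2159]
axis 0.66 [317.8 242.9] [0.5707 0.1641]
station 0.67 [385.9 258.8] [0.5903 0.2427]
station 0.21 [291.  174.9] [0.4929 0.1361]
gauge_cap 0.81 [426.3 366.3] [0.5932 0.2441]
foot 0.49 [398.4 293.2] [0.5935 0.2439]
```

View pics/w1.png

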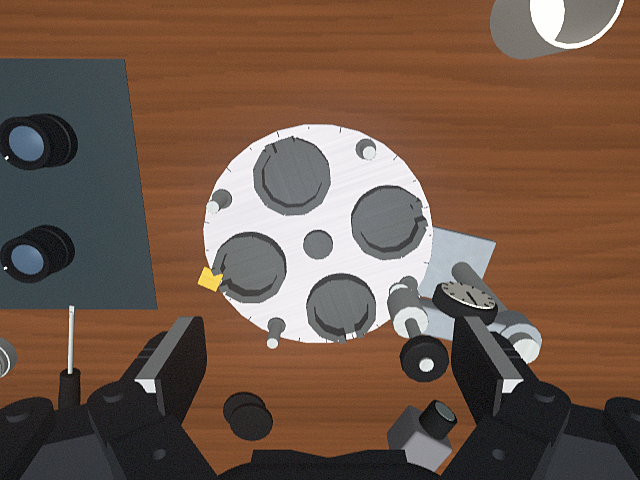

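Request:
{"fn": "jog_arm", "kwargs": {"commands": [[0, -45, 0, 0, 0, 0], [0, -45, 0, 0, 0, 0], [0, -45, 0, 0, 0, 0], [0, -45, 0, 0, 0, 0], [0, -45, -5, 0, 0, 0], [0, -45, -5, 0, 0, 0], [0, -45, -5, 0, 0, 0], [20, -35, -5, 0, 0, 0], [20, -20, -10, 0, 0, 0], [10, -10, -10, 0, 0, 0], [0, 0, 0, 0, 0, 0]]}}

```text
clock: 4.1
position: [0.453, -0.2148, 0.3137]
tool_rot: [0.084, 1.565, 0.068]
force: [-0.0, 0.3, 0.9]
grip_width: 0.0854
```

Run:
```python
from h import *
plan([.45,-.21,.3],90)
im=save('wrist','w2.png')
for n,z in {'master':0,'cell0':0}.items():
    for r in nets.pinpoint('wrist',n)[:5]:
        if r['p']>.2: print(n,round(r['p'],2),np.round(r['location'],1),np.round(back('wrist',r['location'],z)[0,:2],4))
```

```text
pos [ 0.453  -0.2148  0.3137] psi 89.13 shift mm [13.6  4.8 -3.2] turn [-0.015  0.006 -0.   ] rows>= 1
master 0.82 [280.  298.7] [ 0.5924 -0.2712]
master 0.58 [292. 407.] [ 0.7434 -0.2633]
master 0.36 [621.2 261.4] [0.5514 0.1135]
cell0 0.88 [333.1   5.9] [ 0.2923 -0.207 ]
cell0 0.87 [402.1 186.6] [ 0.4639 -0.1352]
cell0 0.87 [266.7 183.3] [ 0.4587 -0.2784]
cell0 0.86 [371.1 299.5] [ 0.5955 -0.1655]
```

View pics/w2.png

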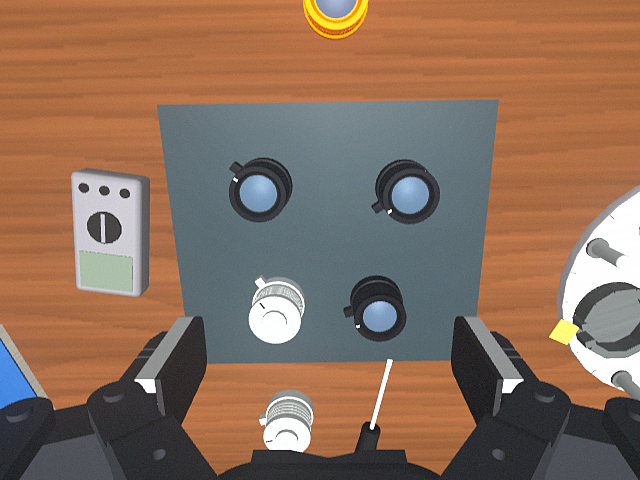

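```bash
cat >> h.py <<'E'
def zoomoverlay(im,st,parts,fn,half=50,sc=4,cam='wrist',z0=0):
    tiles=[]
    for (x,y,a) in parts:
        c=proj(cam,[x,y,z0+.025],st)[0]; u0,v0=int(np.clip(c[0]-half,0,640-2*half)),int(np.clip(c[1]-half,0,480-2*half))
        t=cv2.resize(im[v0:v0+2*half,u0:u0+2*half],None,fx=sc,fy=sc,interpolation=cv2.INTER_CUBIC)[:,:,::-1].copy()
        def poly(P,col):
            p=(proj(cam,P,st)-[u0,v0]+.5)*sc-.5
            cv2.polylines(t,[np.round(p*8).astype(int)],True,col,1,cv2.LINE_AA,3)
        th=np.linspace(0,2*np.pi,72,endpoint=False)
        for r,z,col in [(.027,.052,(0,255,0)),(.029,.018,(0,255,255))]:
            poly(np.c_[x+r*np.cos(th),y+r*np.sin(th),0*th+z0+z],col)
        k=np.array([[.029,-.0045],[.038,-.0045],[.038,.0045],[.029,.0045]]); ca,sa=np.cos(np.radians(a)),np.sin(np.radians(a))
        for z,col in [(.018,(0,0,255)),(.008,(255,0,255))]:
            poly(np.c_[x+k[:,0]*ca-k[:,1]*sa,y+k[:,0]*sa+k[:,1]*ca,0*k[:,0]+z0+z],col)
        tiles.append(t)
    n=len(tiles)
    if n==4: out=np.vstack([np.hstack(tiles[:2]),np.hstack(tiles[2:])])
    else: out=np.hstack(tiles)
    s=min(1,800/out.shape[1],600/out.shape[0]); out=cv2.resize(out,None,fx=s,fy=s)
    cv2.imwrite('pics/'+fn,out)
E
python3 - <<'E'
from h import *
import pickle
st=observe(); pickle.dump(st,open('st_w2.pkl','wb'))
im=cv2.imread('pics/w2.png')[:,:,::-1]
P={'A':(.4639,-.1352,(378,208)),'B':(.4587,-.2784,(236,168)),'C':(.5955,-.1655,(348,312)),'M':(.5924,-.2712,(261,283))}
L=[]
for n,(x,y,k) in P.items():
    q=back('wrist',k,.015,st)[0]; a=np.degrees(np.arctan2(q[1]-y,q[0]-x)); print(n,a,np.hypot(q[1]-y,q[0]-x)); L.append((x,y,a))
zoomoverlay(im,st,L,'z2.png',half=37,sc=4)
E
```

```text
A -54.17779619675039 0.03298143336693253
B -123.75599856446819 0.03360231198200698
C -73.86354506931109 0.02842010161994937
M -145.71639314437942 0.031178997786459568
```

View pics/z2.png

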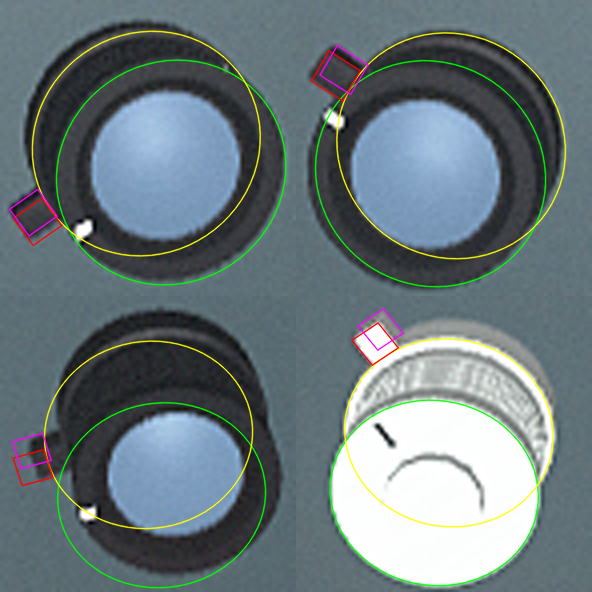

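```bash
cat >> h.py <<'E'
from scipy.optimize import minimize
_th=np.linspace(0,2*np.pi,72,endpoint=False)
def model_mask(x,y,a,st,cam='wrist',z0=0,S=4,box=None,master=False):
    u0,v0,u1,v1=box; m=np.zeros(((v1-v0)*S,(u1-u0)*S),np.uint8)
    def hull(P):
        p=(proj(cam,P,st)-[u0,v0]+.5)*S
        h=cv2.convexHull(p.astype(np.float32)); cv2.fillPoly(m,[np.round(h*16).astype(int)],1,shift=4)
    ring=lambda r,z: np.c_[x+r*np.cos(_th),y+r*np.sin(_th),0*_th+z0+z]
    hull(np.r_[ring(.025,0),ring(.029,.004),ring(.029,.018)]); hull(np.r_[ring(.027,.018),ring(.027,.052)])
    k=np.array([[.027,-.0045],[.038,-.0045],[.038,.0045],[.027,.0045]]); ca,sa=np.cos(a),np.sin(a)
    kk=np.c_[x+k[:,0]*ca-k[:,1]*sa,y+k[:,0]*sa+k[:,1]*ca]
    hull(np.r_[np.c_[kk,0*kk[:,0]+z0+.008],np.c_[kk,0*kk[:,0]+z0+.018]])
    if master: hull(np.r_[ring(.013,.052),ring(.013,.058)])
    return cv2.resize(m.astype(np.float32),None,fx=1/S,fy=1/S,interpolation=cv2.INTER_AREA)
def fitpart(mask,x,y,adeg,st,cam='wrist',z0=0,master=False):
    vs,us=np.where(mask); box=(max(us.min()-15,0),max(vs.min()-15,0),min(us.max()+15,640),min(vs.max()+15,480))
    M=mask[box[1]:box[3],box[0]:box[2]].astype(np.float32)
    def cost(p): return np.abs(model_mask(p[0]/1000,p[1]/1000,np.radians(p[2]),st,cam,z0,4,box,master)-M).sum()
    r=minimize(cost,[x*1000,y*1000,adeg],method='Nelder-Mead',options=dict(initial_simplex=[[x*1000,y*1000,adeg],[x*1000+4,y*1000,adeg],[x*1000,y*1000+4,adeg],[x*1000,y*1000,adeg+12]],xatol=.05,fatol=.05))
    return r.x[0]/1000,r.x[1]/1000,r.x[2],r.fun/M.sum()
E
python3 - <<'E'
from h import *
import pickle
st=observe(); im=grab_frame('wrist')
P={'A':(.4639,-.1352,-54),'B':(.4587,-.2784,-124),'C':(.5955,-.1655,-74),'M':(.5924,-.2712,-146)}
L=[]
S=[s for n in ['cell0','master'] for s in nets.silhouettes('wrist',n)]
for n,(x,y,a) in P.items():
    c=proj('wrist',[x,y,.025],st)[0]
    s=min(S,key=lambda s:np.hypot((s['rect'][0]+s['rect'][2])/2-c[0],(s['rect'][1]+s['rect'][3])/2-c[1]))
    f=fitpart(s['mask'],x,y,a,st,master=n=='M'); print(n,round(s['p'],2),np.round(s['rect']),np.round(f,4)); L.append(f[:3])
zoomoverlay(im,st,L,'z3.png',half=37,sc=4)
E
```

```text
A 0.72 [368. 155. 436. 220.] [ 4.59500e-01 -1.38100e-01 -5.48135e+01  2.80000e-02]
B 0.78 [228. 154. 291. 215.] [ 4.554000e-01 -2.824000e-01 -1.267203e+02  2.540000e-02]
C 0.7 [340. 273. 404. 337.] [ 5.87700e-01 -1.64200e-01 -7.10051e+01  3.41000e-02]
M 0.88 [247. 272. 302. 340.] [ 5.876000e-01 -2.734000e-01 -1.459974e+02  5.130000e-02]
```

View pics/z3.png

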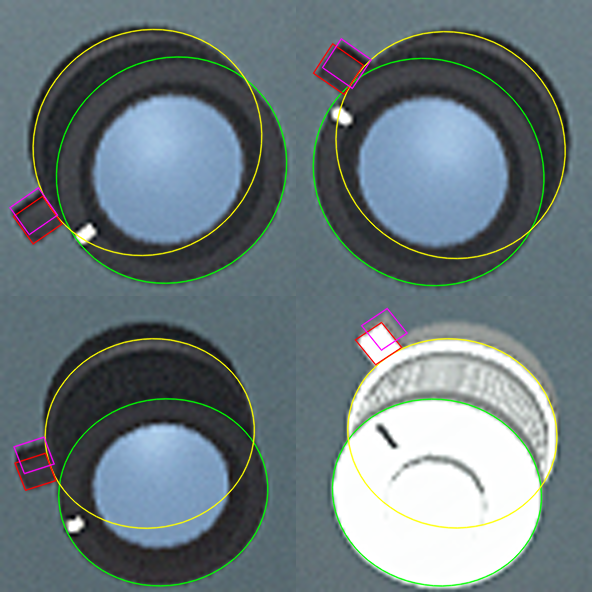

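Run:
```python
from h import *
st=observe(); print(st['clock'],np.round(st['qpos'],3)); plan([.5876,-.2734,.18],60)
```

```text
4.4 [ 0.026  0.253  0.364  1.843 -0.107  1.055  1.993]
pos [ 0.4553 -0.2127  0.3151] psi 89.45 shift mm [136.2 -59.4 131.7] turn [ 0.514  0.008 -0.003] rows>= 5
```

Request:
{"fn": "jog_arm", "kwargs": {"commands": [[30, -15, 33, 0, 0, 0], [30, -15, 33, 0, 0, 0], [20, -15, 33, 0, 0, 0], [0, -14, 32, 0, 0, 0], [10, 0, 0, 0.145, 0, 0], [10, 0, 0, 0.145, 0, 0], [10, 0, 0, 0.145, 0, 0], [10, 0, 0, 0.145, 0, 0], [10, 0, 0, 0.145, 0, 0], [10, 0, 0, 0.145, 0, 0], [0, 0, 0, 0, 0, 0], [0, 0, 0, 0, 0, 0]]}}

```text
clock: 5.6
position: [0.6013, -0.2658, 0.1739]
tool_rot: [1.018, 1.554, 0.123]
force: [-0.1, 0.2, -0.1]
grip_width: 0.0852
```

Run:
```python
from h import *
plan([.5876,-.2734,.16],40); print(bot.tip_extent)
```

```text
pos [ 0.6013 -0.2658  0.1739] psi 38.71 shift mm [ 13.7 -15.6  -2.8] turn [-0.023  0.009 -0.015] rows>= 1
0.011
```

Request:
{"fn": "jog_arm", "kwargs": {"commands": [[10, -8, -1.5, -0.023, 0.009, -0.015], [4, -8, -1.5, 0, 0, 0], [0, 0, 0, 0, 0, 0], [0, 0, 0, 0, 0, 0]]}}

```text
clock: 6.0
position: [0.5863, -0.2744, 0.16]
tool_rot: [-1.057, 1.57, -1.918]
force: [-0.1, 0.9, 0.1]
grip_width: 0.0852
```

Run:
```python
from h import *
st=observe(); plan([.5876,-.2734,.038],40); im=save('wrist','w4.png')
zoomoverlay(im,st,[(.5876,-.2734,-146)],'z4.png',half=120,sc=2.4)
```

```text
pos [ 0.5863 -0.2744  0.16  ] psi 40.66 shift mm [122.    1.7   0. ] turn [0.012 0.    0.   ] rows>= 3
```

View pics/z4.png

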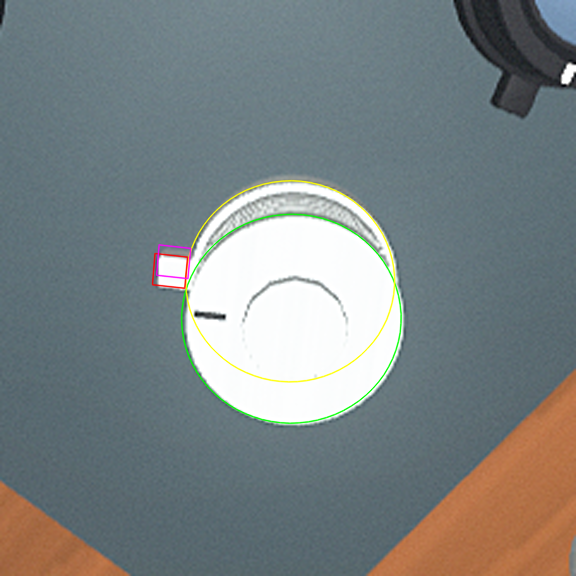

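View pics/w4.png

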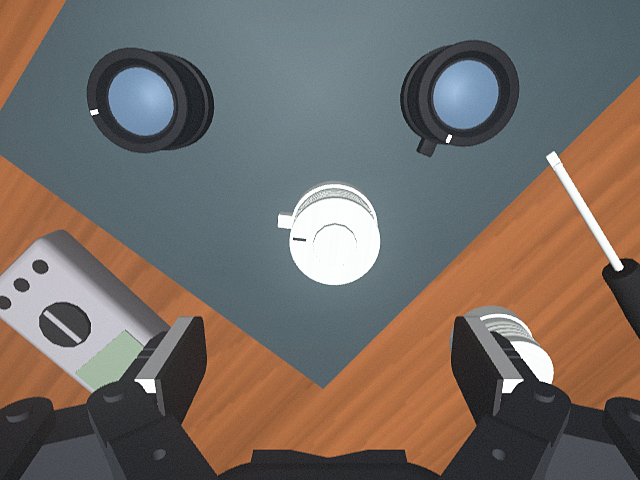

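Request:
{"fn": "jog_arm", "kwargs": {"commands": [[40, 1, 0, 0.01, 0, 0], [40, 1, 0, 0, 0, 0], [30, 0, 0, 0, 0, 0], [12, 0, 0, 0, 0, 0], [0, 0, 0, 0, 0, 0], [0, 0, 0, 0, 0, 0]]}}

```text
clock: 6.65
position: [0.5907, -0.2746, 0.0381]
tool_rot: [0.516, 1.564, -0.355]
force: [-0.2, 0.2, 0.2]
grip_width: 0.0852
```

Run:
```python
from h import *
plan([.5876,-.2734,.038],40)
```

```text
pos [ 0.5907 -0.2746  0.0381] psi 40.11 shift mm [ 0.1 -1.6 -2.9] turn [ 0.002  0.006 -0.003] rows>= 1
```

Request:
{"fn": "jog_arm", "kwargs": {"commands": [[0, -1.6, -2.9, 0, 0.006, -0.003], [0, 0, 0, 0, 0, 0]]}}

```text
clock: 6.85
position: [0.5885, -0.2739, 0.0408]
tool_rot: [0.635, 1.568, -0.235]
force: [0.1, -0.6, -0.2]
grip_width: 0.0857
```

Request:
{"fn": "jog_arm", "kwargs": {"commands": [[0, 0, 0, 0, 0, 0], [0, 0, 0, 0, 0, 0], [0, 0, 0, 0, 0, 0], [0, 0, 0, 0, 0, 0], [0, 0, 0, 0, 0, 0], [0, 0, 0, 0, 0, 0]], "gripper": 255, "newtons": 50}}

```text
clock: 7.45
position: [0.5895, -0.2741, 0.0432]
tool_rot: [0.636, 1.565, -0.235]
force: [0.1, 0.3, -1.1]
grip_width: 0.0522
```

Run:
```python
from h import *
plan([.5876,-.2734,.038],40); st=observe(); print(st['grip_width'],bot.tip_extent,st['force'])
```

```text
pos [ 0.5895 -0.2741  0.0432] psi 40.13 shift mm [ 5.2 -1.  -1.8] turn [ 0.002  0.005 -0.003] rows>= 1
0.052211425485290446 0.011 [ 0.10946333  0.33156416 -1.07300553]
```

Request:
{"fn": "jog_arm", "kwargs": {"commands": [[-20, 0, 0, 0, 0, 0], [-40, 0, 0, 0, 0, 0], [-40, 0, 0, 0, 0, 0], [-40, 0, 0, 0, 0, 0], [-20, 0, 0, 0, 0, 0], [0, 0, 0, 0, 0, 0]]}}

```text
clock: 8.05
position: [0.5872, -0.2735, 0.2067]
tool_rot: [0.983, 1.57, 0.112]
force: [0.7, 0.3, -4.0]
grip_width: 0.0524
```

Run:
```python
from h import *
st=observe(); im=save('wrist','w5.png'); plan([.54,.07,.26],40); plan([.54,.07,.26],115); print(st['grip_width'])
```

```text
pos [ 0.5868 -0.2732  0.2052] psi 40.1 shift mm [ -54.5  185.2 -292.7] turn [ 0.002 -0.001 -0.   ] rows>= 8
pos [ 0.5868 -0.2732  0.2052] psi 40.1 shift mm [ -54.5  185.2 -292.7] turn [-1.307e+00 -1.000e-03 -1.000e-03] rows>= 10
0.052373501525413285
```

View pics/w5.png

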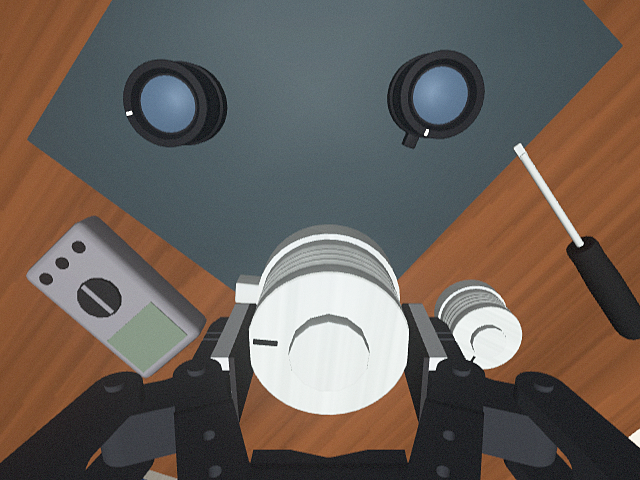

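Run:
```python
from h import *
st=observe(); plan([.64,.10,.23],40)
im=cv2.imread('pics/w5.png')[:,:,::-1]
zoomoverlay(im,st,[(.5868-.0019,-.2732+.0007,-146)],'z5.png',half=120,sc=2.4,z0=st['position'][2]-.0432)
```

```text
pos [ 0.5868 -0.2732  0.2052] psi 40.1 shift mm [ -24.6  281.  -251.2] turn [ 0.002 -0.001 -0.   ] rows>= 8
```

View pics/z5.png

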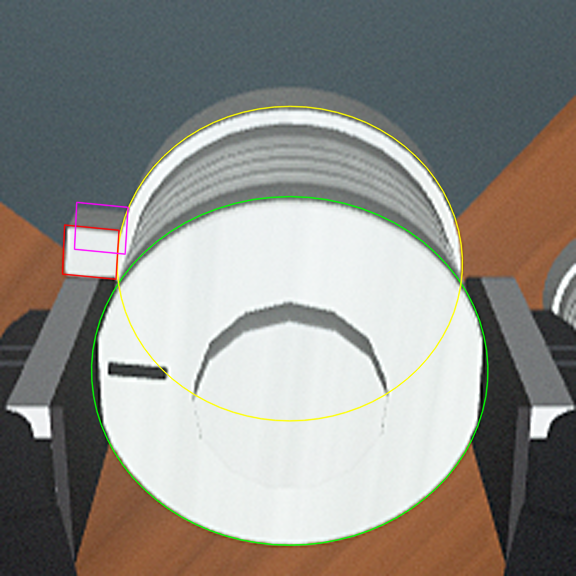

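Request:
{"fn": "jog_arm", "kwargs": {"commands": [[-12, 20, -18, 0, 0, 0], [-12, 35, -32, 0, 0, 0], [0, 35, -32, 0, 0, 0], [0, 35, -32, 0, 0, 0], [0, 35, -32, 0, 0, 0], [0, 35, -32, 0, 0, 0], [0, 35, -32, 0, 0, 0], [0, 35, -32, 0, 0, 0], [0, 18, -16, 0, 0, 0], [0, 0, 0, -0.13, 0, 0], [0, 0, 0, -0.14, 0, 0], [0, 0, 0, -0.14, 0, 0], [0, 0, 0, -0.14, 0, 0], [0, 0, 0, -0.14, 0, 0], [0, 0, 0, -0.14, 0, 0], [0, 0, 0, -0.14, 0, 0], [0, 0, 0, -0.14, 0, 0], [0, 0, 0, -0.14, 0, 0], [0, 0, 0, -0.05, 0, 0], [0, 0, 0, 0, 0, 0]]}}

```text
clock: 10.1
position: [0.6241, 0.125, 0.1879]
tool_rot: [2.78, 1.522, -3.017]
force: [0.8, 0.2, -3.7]
grip_width: 0.0518
```

Run:
```python
from h import *
st=observe(); im=save('wrist','w6.png'); plan([.64,.10,.23],115); print(st['grip_width'],np.round(st['qpos'],2))
for n,z in {'nest0':.036,'peg0':.076,'axis':.036,'station':.036,'gauge_cap':.242,'foot':.122}.items():
    for r in nets.pinpoint('wrist',n)[:5]:
        if r['p']>.2: print(n,round(r['p'],2),np.round(r['location'],1),np.round(back('wrist',r['location'],z,st)[0,:2],4))
```

```text
pos [0.624  0.1251 0.1878] psi 117.73 shift mm [-42.8 -28.9   0.6] turn [ 0.048 -0.047 -0.016] rows>= 2
0.05184674900564679 [-0.41  0.63  0.2   1.58 -0.15  0.99  1.89]
nest0 0.96 [293.5 175.3] [0.5986 0.0879]
nest0 0.69 [434.7  64.5] [0.495  0.1356]
nest0 0.67 [385.2 302.4] [0.65   0.1882]
nest0 0.59 [524.4 210.9] [0.5465 0.2399]
peg0 0.64 [304.7  22.7] [0.519  0.0574]
peg0 0.63 [523.7 346.4] [0.6229 0.2697]
peg0 0.59 [601.7  77. ] [0.4666 0.2139]
axis 0.82 [410.4 191.4] [0.5715 0.163 ]
axis 0.25 [389.4 304.6] [0.6501 0.1917]
station 0.67 [490.9 268.8] [0.5926 0.2426]
foot 0.88 [555.8 322.1] [0.5921 0.2429]
```

View pics/w6.png

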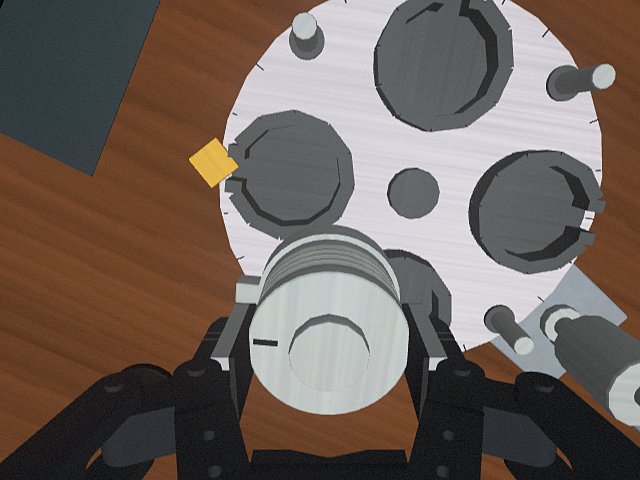

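```bash
cat >> h.py <<'E'
def plate_fit(N,P,A=None):
    """N: list of (idx,(x,y)) nests; P pegs"""
    from scipy.optimize import least_squares
    def f(p):
        r=[]
        for i,q in N: a=p[2]+i*np.pi/2; r+=[p[0]+.082*np.cos(a)-q[0],p[1]+.082*np.sin(a)-q[1]]
        for i,q in P: a=p[2]+np.pi/4+i*np.pi/2; r+=[p[0]+.118*np.cos(a)-q[0],p[1]+.118*np.sin(a)-q[1]]
        if A is not None: r+=[p[0]-A[0],p[1]-A[1]]
        return r
    s=least_squares(f,[.572,.163,np.radians(-71) if not hasattr(plate_fit,'a0') else plate_fit.a0])
    return s.x, np.sqrt(np.mean(np.square(s.fun)))
def plate_overlay(im,st,p,fn,cam='wrist',crop=None,sc=1,extra=[]):
    t=cv2.resize(im,None,fx=2,fy=2,interpolation=cv2.INTER_CUBIC)[:,:,::-1].copy()
    def poly(P,col,closed=True):
        q=(proj(cam,P,st)+.5)*2-.5; cv2.polylines(t,[np.round(q*8).astype(int)],closed,col,1,cv2.LINE_AA,3)
    c=lambda x,y,r,z:np.c_[x+r*np.cos(_th),y+r*np.sin(_th),0*_th+z]
    poly(c(p[0],p[1],.132,.034),(255,0,255))
    for i in range(4):
        a=p[2]+i*np.pi/2; x,y=p[0]+.082*np.cos(a),p[1]+.082*np.sin(a)
        poly(c(x,y,.031,.054),(0,255,0)); poly(c(x,y,.040,.054),(0,255,255)); 
        e=np.array([np.cos(a),np.sin(a)]); n=np.array([-e[1],e[0]])
        for s in (-1,1): poly(np.array([[*(np.array([x,y])+r*e+s*.007*n),.054] for r in (.028,.042)]),(0,0,255),False)
        a=a+np.pi/4; poly(c(p[0]+.118*np.cos(a),p[1]+.118*np.sin(a),.007,.076),(255,0,0))
    for e in extra: poly(*e)
    if crop: t=t[crop[1]*2:crop[3]*2,crop[0]*2:crop[2]*2]
    s=min(800/t.shape[1],600/t.shape[0],sc*2/2 if crop is None else 9); cv2.imwrite('pics/'+fn,cv2.resize(t,None,fx=s,fy=s))
E
python3 - <<'E'
from h import *
st=observe(); im=cv2.imread('pics/w6.png')[:,:,::-1]
p,r=plate_fit([(0,(.5986,.0879)),(3,(.495,.1356)),(1,(.65,.1882)),(2,(.5465,.2399))],[(3,(.519,.0574)),(2,(.4666,.2139))],(.5715,.163))
print(p,np.degrees(p[2]),r)
plate_overlay(im,st,p,'o6.png',crop=(180,0,640,380))
E
```

```text
[ 0.57217264  0.16279686 -1.24331238] -71.23655213938919 0.000967638167918877
```

View pics/o6.png

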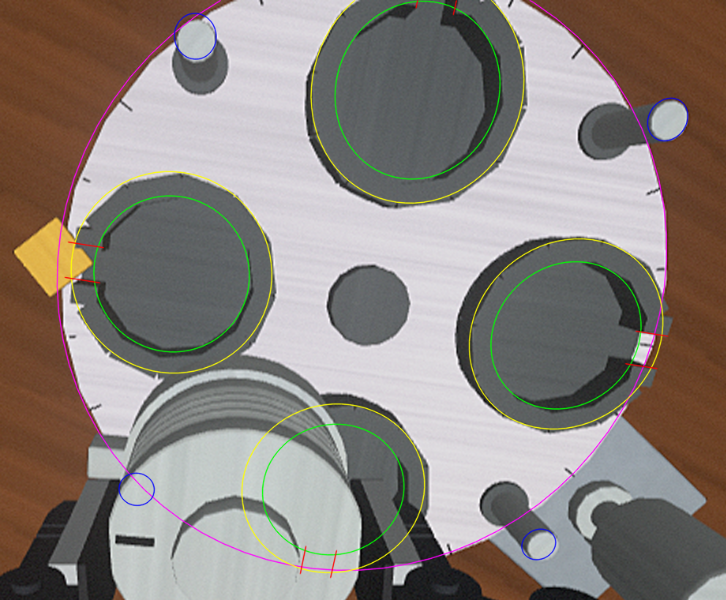

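Run:
```python
from h import *
plan([.5998,.0868,.12],114.9)
```

```text
pos [0.6248 0.1253 0.1897] psi 117.74 shift mm [ 71.  -23.6 -37. ] turn [ 0.05  -0.044 -0.015] rows>= 2
```

Request:
{"fn": "jog_arm", "kwargs": {"commands": [[10, -12, -18, 0.05, -0.044, -0.015], [20, -8, -14, 0, 0, 0], [20, -4, -5, 0, 0, 0], [18, 0, 0, 0, 0, 0], [0, 0, 0, 0, 0, 0]]}}

```text
clock: 10.95
position: [0.6018, 0.087, 0.1214]
tool_rot: [-0.271, 1.566, 0.16]
force: [-0.1, 1.2, -3.2]
grip_width: 0.0523
```

Run:
```python
from h import *
plan([.5998,.0868,.12],114.9); print(observe()['force'])
```

```text
pos [0.6018 0.087  0.1214] psi 114.69 shift mm [ 1.4  0.7 -1.9] turn [-0.004  0.005  0.001] rows>= 1
[-0.08668074  1.17353056 -3.23311483]
```

Request:
{"fn": "jog_arm", "kwargs": {"commands": [[8, 0.7, -1.9, -0.004, 0.005, 0], [10, 0, 0, 0, 0, 0], [5, 0, 0, 0, 0, 0], [0, 0, 0, 0, 0, 0]]}}

```text
clock: 11.35
position: [0.6008, 0.0876, 0.0985]
tool_rot: [-0.849, 1.568, -0.413]
force: [-1.0, 0.1, -2.8]
grip_width: 0.0522
```

Run:
```python
from h import *
st=observe(); plan([.5998,.0868,.09],114.9); print(st['force']); im=save('wrist','w7.png')
c=np.array([.5986,.0851]); tc=st['position'][:2]
plate_overlay(im,st,[.57217,.1628,-1.2433],'o7.png',crop=(180,130,480,355))
```

```text
pos [0.6008 0.0876 0.0985] psi 114.95 shift mm [ 8.5 -0.3 -1.3] turn [0.001 0.002 0.002] rows>= 1
[-0.99731332  0.09370308 -2.80730134]
```

View pics/o7.png

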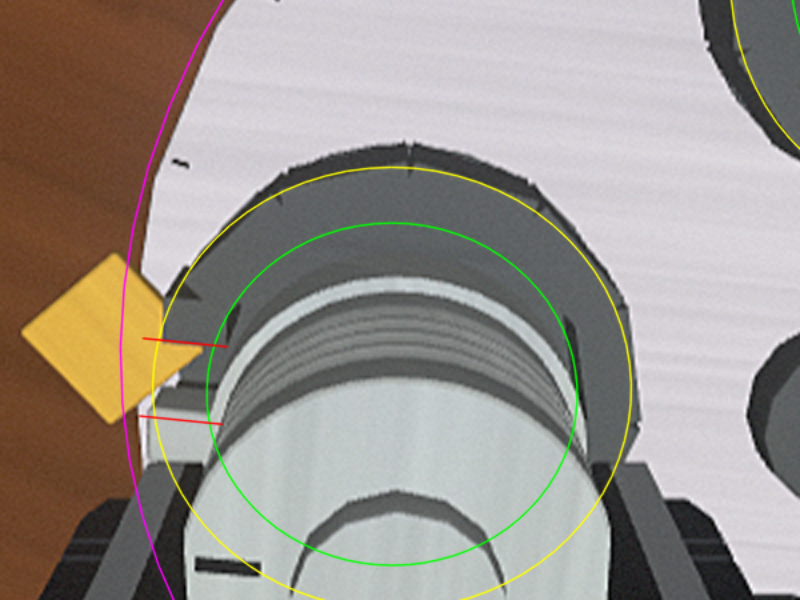

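Request:
{"fn": "jog_arm", "kwargs": {"commands": [[5, 0, -1, 0, 0.002, 0.002], [4, 0, 0, 0, 0, 0], [3, 0, 0, 0, 0, 0]]}}

```text
clock: 11.7
position: [0.6008, 0.0873, 0.0871]
tool_rot: [-0.007, 1.569, 0.428]
force: [0.4, 0.6, -3.3]
grip_width: 0.0524
```

Run:
```python
from h import *
st=observe(); plan([.5998,.0868,.0792],114.9); print(st['force'],st['moment'])
```

```text
pos [0.6008 0.0873 0.0871] psi 114.95 shift mm [ 7.9 -0.1 -1.1] turn [0.001 0.002 0.   ] rows>= 1
[ 0.37027721  0.57831044 -3.26320043] [-0.00995831  0.00350342 -0.04532901]
```

Request:
{"fn": "jog_arm", "kwargs": {"commands": [[4, 0, -0.5, 0, 0, 0], [3, 0, 0, 0, 0, 0], [1, 0, 0, 0, 0, 0]]}}

```text
clock: 12.0
position: [0.6005, 0.0871, 0.079]
tool_rot: [0.002, 1.569, 0.437]
force: [-7.0, -2.0, 28.7]
grip_width: 0.0525
```

Run:
```python
from h import *
st=observe(); plan([.5998,.0868,.0792],114.9); print(st['force'],st['moment'])
im=save('wrist','w8.png')
```

```text
pos [0.6005 0.0871 0.079 ] psi 114.94 shift mm [-0.2  0.1 -0.8] turn [ 0.001  0.002 -0.   ] rows>= 1
[-6.99574185 -1.97958664 28.73547201] [0.18304785 1.70570619 0.26871947]
```

View pics/w8.png

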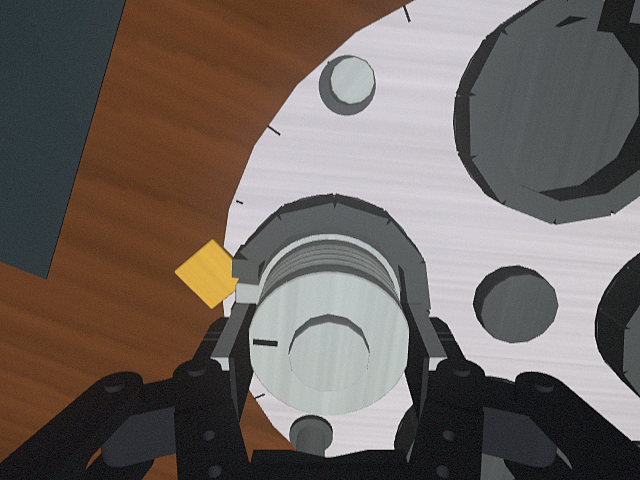

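Request:
{"fn": "jog_arm", "kwargs": {"commands": [[-0.5, 0, 0, 0, 0, 0], [0, 0, 0, 0, 0, 0], [0, 0, 0, 0, 0, 0], [0, 0, 0, 0, 0, 0], [-20, 0, 0, 0, 0, 0], [-40, 0, 0, 0, 0, 0], [-40, 0, 0, 0, 0, 0], [-40, 0, 0, 0, 0, 0], [0, 0, 0, 0, 0, 0]], "gripper": 0}}

```text
clock: 12.95
position: [0.6001, 0.0867, 0.2238]
tool_rot: [0.082, 1.57, 0.517]
force: [-0.2, -0.4, -0.2]
grip_width: 0.0853
```

Run:
```python
from h import *
st=observe(); im=save('wrist','w9.png'); plan([.4554,-.2824,.18],90)
print(st['grip_width'],st['force'])
a=-1.2433
zoomoverlay(im,st,[(.57217+.082*np.cos(a),.1628+.082*np.sin(a),np.degrees(a))],'z9.png',half=110,sc=2.6,z0=.036)
```

```text
pos [0.5991 0.0867 0.2214] psi 114.94 shift mm [  41.7 -274.1 -285.8] turn [ 0.435 -0.002 -0.   ] rows>= 9
0.08533837264798257 [-0.17636574 -0.40191175 -0.20375363]
```

View pics/z9.png

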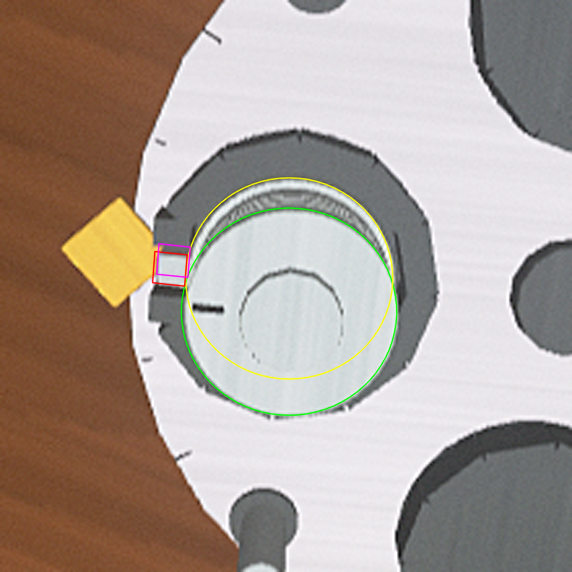

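Request:
{"fn": "jog_arm", "kwargs": {"commands": [[0, -20, -20, 0, 0, 0], [0, -34, -35, 0, 0, 0], [0, -34, -36, 0, 0, 0], [0, -34, -36, 0, 0, 0], [0, -34, -36, 0, 0, 0], [0, -34, -36, 0, 0, 0], [0, -34, -36, 0, 0, 0], [0, -30, -31, 0, 0, 0], [0, -20, -20, 0, 0, 0], [10, 0, 0, 0.13, 0, 0], [10, 0, 0, 0.13, 0, 0], [10, 0, 0, 0.13, 0, 0], [10, 0, 0, 0.13, 0, 0], [10, 0, 0, 0.13, 0, 0], [10, 0, 0, 0.13, 0, 0], [0, 0, 0, 0, 0, 0]]}}

```text
clock: 14.6
position: [0.4422, -0.2915, 0.1442]
tool_rot: [-2.988, 1.551, 2.913]
force: [0.2, 0.5, -0.2]
grip_width: 0.0853
```

Run:
```python
from h import *
plan([.4554,-.2824,.15],70)
```

```text
pos [ 0.4422 -0.2915  0.1442] psi 68.11 shift mm [-6.  13.4  8.8] turn [-0.033 -0.02   0.003] rows>= 1
```

Request:
{"fn": "jog_arm", "kwargs": {"commands": [[-3, 7, 5, -0.033, -0.02, 0.003], [-3, 7, 4, 0, 0, 0], [0, 0, 0, 0, 0, 0]]}}

```text
clock: 14.9
position: [0.4567, -0.2805, 0.1505]
tool_rot: [0.442, 1.569, 0.106]
force: [0.3, 0.3, 0.4]
grip_width: 0.0857
```

```bash
cat >> h.py <<'E'
def refit(x,y,a,fn,z0=0,cls='cell0',half=80):
    st=observe(); im=save('wrist','raw_'+fn)
    S=nets.silhouettes('wrist',cls); c=proj('wrist',[x,y,z0+.025],st)[0]
    s=min(S,key=lambda s:np.hypot((s['rect'][0]+s['rect'][2])/2-c[0],(s['rect'][1]+s['rect'][3])/2-c[1]))
    f=fitpart(s['mask'],x,y,a,st,z0=z0); print('fit',np.round(f,4),'p',round(s['p'],2))
    zoomoverlay(im,st,[f[:3]],fn,half=half,sc=3.4,z0=z0); return f
E
python3 - <<'E'
from h import *
f=refit(.4554,-.2824,-126.7,'zB.png'); plan([f[0],f[1],.036],70)
E
```

```text
fit [ 4.555000e-01 -2.823000e-01 -1.271319e+02  3.880000e-02] p 0.76
pos [ 0.4558 -0.2812  0.1502] psi 70.62 shift mm [114.2  -1.2  -0. ] turn [ 0.011  0.001 -0.   ] rows>= 3
```

View pics/zB.png

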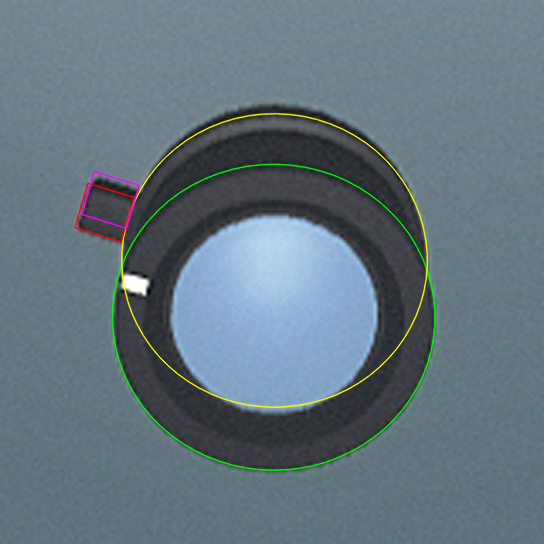

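Request:
{"fn": "jog_arm", "kwargs": {"commands": [[40, -1, -1, 0.01, 0, 0], [40, 0, -1, 0, 0, 0], [26, 0, -0.5, 0, 0, 0], [8, 0, 0, 0, 0, 0], [0, 0, 0, 0, 0, 0]]}}

```text
clock: 15.5
position: [0.4549, -0.283, 0.0352]
tool_rot: [-0.003, 1.564, -0.349]
force: [0.5, 0.2, 0.2]
grip_width: 0.0852
```

Run:
```python
from h import *
plan([.4555,-.2823,.034],70)
```

```text
pos [ 0.4549 -0.283   0.0352] psi 70.17 shift mm [1.2 0.9 0.3] turn [0.003 0.007 0.   ] rows>= 1
```

Request:
{"fn": "jog_arm", "kwargs": {"commands": [[1.5, 0.9, 0, 0, 0.005, 0], [0.5, 0, 0, 0, 0, 0], [0.5, 0, 0, 0, 0, 0], [0.5, 0, 0, 0, 0, 0], [0, 0, 0, 0, 0, 0], [0, 0, 0, 0, 0, 0]], "gripper": 255, "newtons": 50}}

```text
clock: 16.1
position: [0.4575, -0.2833, 0.0372]
tool_rot: [-0.082, 1.563, -0.428]
force: [0.0, 1.1, -1.3]
grip_width: 0.0525
```

Run:
```python
from h import *
plan([.4555,-.2823,.034],70);print(observe()['grip_width'])
```

```text
pos [ 0.4575 -0.2833  0.0372] psi 70.2 shift mm [ 3.2  0.3 -2.2] turn [0.004 0.008 0.001] rows>= 1
0.052470229515405795
```

Request:
{"fn": "jog_arm", "kwargs": {"commands": [[-20, 0, 0, 0, 0, 0], [-40, 0, 0, 0, 0, 0], [-40, 0, 0, 0, 0, 0], [-40, 0, 0, 0, 0, 0], [-20, 0, 0, 0, 0, 0], [0, 0, 0, 0, 0, 0]]}}

```text
clock: 16.7
position: [0.4556, -0.2826, 0.2032]
tool_rot: [-0.045, 1.565, -0.391]
force: [-0.4, -0.5, -1.6]
grip_width: 0.0525
```

Run:
```python
from h import *
plan([.43,.12,.20],None);print(observe()['grip_width'])
```

```text
pos [ 0.4556 -0.2826  0.2032] psi 70.19 shift mm [   2.1  370.1 -160.6] turn [0.    0.006 0.   ] rows>= 9
0.05254619144975502
```

Run:
```python
from h import *
plan([.4956,.1344,.18],None)
```

```text
pos [ 0.4556 -0.2826  0.2032] psi 70.19 shift mm [  22.4  405.8 -103.8] turn [0.    0.006 0.   ] rows>= 9
```

Request:
{"fn": "jog_arm", "kwargs": {"commands": [[0, 20, -5, 0, 0, 0], [0, 42, -10, 0, 0, 0], [0, 45, -11, 0, 0, 0], [0, 45, -11, 0, 0, 0], [0, 45, -12, 0, 0, 0], [0, 45, -12, 0, 0, 0], [0, 45, -12, 0, 0, 0], [0, 45, -12, 0, 0, 0], [0, 45, -11, 0, 0, 0], [0, 28, -8, 0, 0, 0], [0, 0, 0, 0.12, 0, 0], [0, 0, 0, 0.12, 0, 0], [0, 0, 0, 0.12, 0, 0], [0, 0, 0, 0.12, 0, 0], [0, 0, 0, 0.117, 0, 0], [0, 0, 0, 0, 0, 0]]}}

```text
clock: 18.3
position: [0.4903, 0.151, 0.1882]
tool_rot: [-1.291, 1.561, -2.255]
force: [-0.3, -0.1, -1.7]
grip_width: 0.0528
```

Run:
```python
from h import *
plan([.4956,.1344,.12],35.96)
```

```text
pos [0.4903 0.151  0.1882] psi 34.77 shift mm [68.3 -4.4 16.5] turn [-0.021  0.003  0.01 ] rows>= 2
```

Request:
{"fn": "jog_arm", "kwargs": {"commands": [[15, -2, 8, -0.021, 0.003, 0.01], [20, -2, 8, 0, 0, 0], [20, 0, 0, 0, 0, 0], [14, 0, 0, 0, 0, 0], [0, 0, 0, 0, 0, 0]]}}

```text
clock: 18.8
position: [0.4952, 0.135, 0.1143]
tool_rot: [-2.144, 1.569, -3.066]
force: [-0.1, -0.6, -1.1]
grip_width: 0.0525
```

Run:
```python
from h import *
st=observe(); plan([.4956,.1344,.083],35.96); print(st['grip_width'],st['force'])
im=save('wrist','w10.png')
zoomoverlay(im,st,[(*(st['position'][:2]+np.array([-.0013,.0018])),np.degrees(psi(st))-197.2)],'z10.png',half=120,sc=2.4,z0=st['position'][2]-.0372)
plate_overlay(im,st,[.57217,.1628,-1.2433],'o10.png',crop=(120,130,520,355))
```

```text
pos [0.4952 0.135  0.1143] psi 37.19 shift mm [31.3  0.   0.7] turn [ 0.021 -0.001  0.001] rows>= 1
0.05250050040066473 [-0.11612015 -0.59076884 -1.14883753]
```

View pics/z10.png

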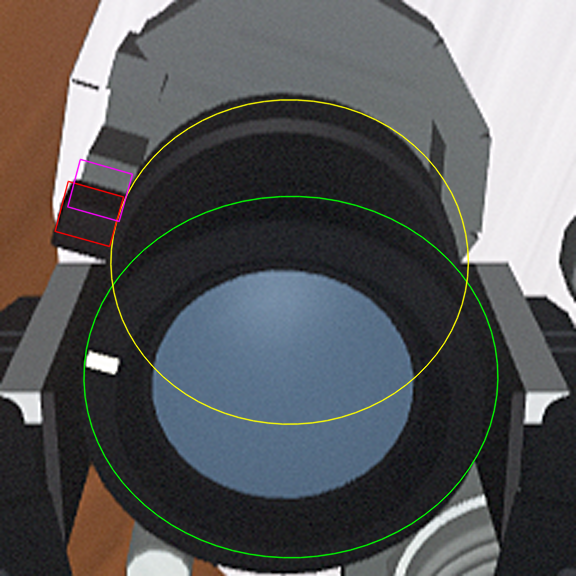

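View pics/o10.png

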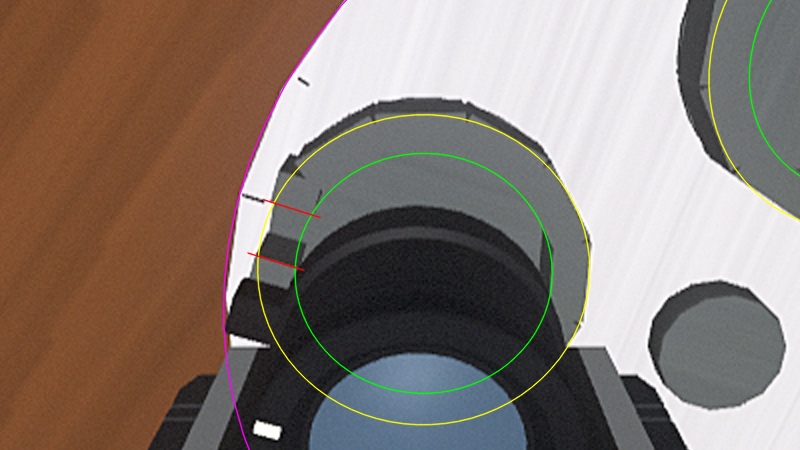

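Request:
{"fn": "jog_arm", "kwargs": {"commands": [[10, 0, 0, 0.021, 0, 0], [10, 0, 0, 0, 0, 0], [6, 0, 0, 0, 0, 0]]}}

```text
clock: 19.15
position: [0.4965, 0.1356, 0.0891]
tool_rot: [1.686, 1.569, 0.745]
force: [-0.0, -0.7, -0.8]
grip_width: 0.0528
```

Run:
```python
from h import *
st=observe(); plan([.4956,.1344,.073],35.96); print(st['force'])
im=save('wrist','w11.png');cv2.imwrite('pics/w11c.png',cv2.resize(im[150:420,150:510,::-1],None,fx=2.2,fy=2.2))
```

```text
pos [0.4965 0.1356 0.0891] psi 36.03 shift mm [16.1 -1.4  0.4] turn [ 0.001 -0.    -0.002] rows>= 1
[-0.02691947 -0.73672086 -0.77088052]
```

View pics/w11c.png

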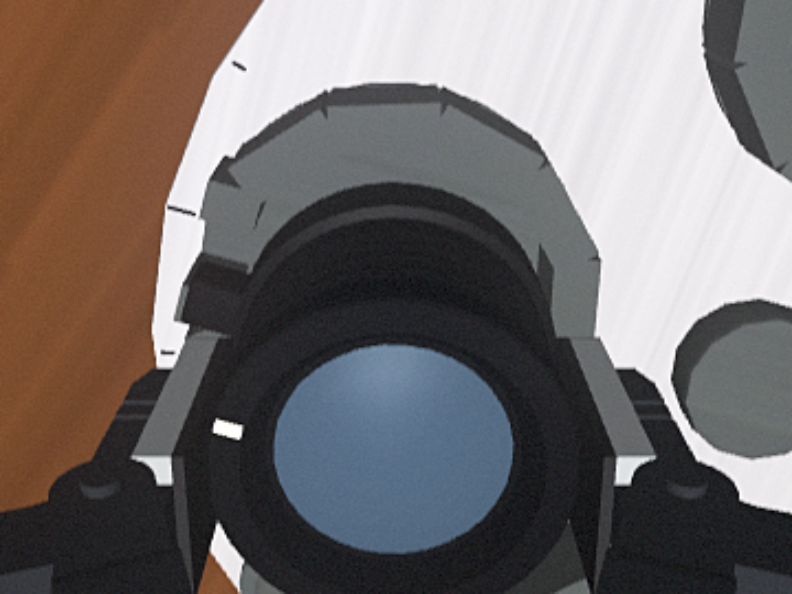

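Request:
{"fn": "jog_arm", "kwargs": {"commands": [[3, -1.4, 0.4, 0, 0, 0], [4, 0, 0, 0, 0, 0], [3, 0, 0, 0, 0, 0]]}}

```text
clock: 19.5
position: [0.4956, 0.1347, 0.0782]
tool_rot: [1.738, 1.568, 0.797]
force: [0.0, 0.6, -1.6]
grip_width: 0.0526
```

Run:
```python
from h import *
st=observe(); plan([.4956,.1344,.073],35.96); print(st['force'],st['moment'])
```

```text
pos [0.4956 0.1347 0.0782] psi 36.09 shift mm [ 5.2 -0.2  0.3] turn [ 0.002 -0.    -0.002] rows>= 1
[ 0.03598584  0.60383156 -1.62460602] [ 0.07541046 -0.00951308  0.02660008]
```

Already below the ride height (83 mm) with no contact force, so I'll finish the descent.

Request:
{"fn": "jog_arm", "kwargs": {"commands": [[3, 0, 0, 0, 0, 0], [2, 0, 0, 0, 0, 0], [0.5, 0, 0, 0, 0, 0]]}}

```text
clock: 19.8
position: [0.4955, 0.1347, 0.072]
tool_rot: [1.804, 1.568, 0.863]
force: [0.3, 1.1, -1.5]
grip_width: 0.0525
```

Run:
```python
from h import *
st=observe(); plan([.4956,.1344,.073],35.96); print(st['force'],st['moment'])
```

```text
pos [0.4955 0.1347 0.072 ] psi 36.1 shift mm [-1.  -0.1  0.4] turn [ 0.002 -0.001 -0.002] rows>= 1
[ 0.34976823  1.11787384 -1.49015078] [ 0.19322047 -0.05714993 -0.02067892]
```

Request:
{"fn": "jog_arm", "kwargs": {"commands": [[1, 0, 0, 0, 0, 0], [1, 0, 0, 0, 0, 0]]}}

```text
clock: 20.0
position: [0.4956, 0.1348, 0.0716]
tool_rot: [1.999, 1.568, 1.058]
force: [-10.0, -0.7, 39.1]
grip_width: 0.0529
```

Run:
```python
from h import *
st=observe(); plan([.4956,.1344,.073],35.96); print(st['force'],st['moment'])
```

```text
pos [0.4956 0.1348 0.0716] psi 36.1 shift mm [-1.4 -0.2  0.4] turn [ 0.002 -0.001 -0.003] rows>= 1
[-10.03108627  -0.73953809  39.12625093] [-0.71811492  2.60509874  0.1188552 ]
```

Seated with about 40 N of contact. I'll release and back off.

Request:
{"fn": "jog_arm", "kwargs": {"commands": [[-0.8, 0, 0, 0, 0, 0], [0, 0, 0, 0, 0, 0], [0, 0, 0, 0, 0, 0], [0, 0, 0, 0, 0, 0], [-20, 0, 0, 0, 0, 0], [-40, 0, 0, 0, 0, 0], [-40, 0, 0, 0, 0, 0], [-40, 0, 0, 0, 0, 0], [0, 0, 0, 0, 0, 0]], "gripper": 0}}

```text
clock: 20.9
position: [0.4949, 0.1335, 0.2167]
tool_rot: [3.09, 1.57, 2.148]
force: [0.7, 0.5, -0.3]
grip_width: 0.0854
```

Run:
```python
from h import *
st=observe(); im=save('wrist','w12.png')
print(st['grip_width'],st['force'])
a=-1.2433
p=np.array([.57217,.1628]); L=[]
for k in (0,3):
    b=a+k*np.pi/2; L.append((p[0]+.082*np.cos(b),p[1]+.082*np.sin(b),np.degrees(b)))
zoomoverlay(im,st,L,'z12.png',half=80,sc=3,z0=.036)
for s in nets.silhouettes('top','axis')[:1]: print(s['rect'])
save('top','t12.png'); save('side','s12.png')
```

```text
0.08538789684380184 [ 0.68020472  0.49607875 -0.2824148 ]
[146.5, 182.7, 293.3, 288.9]
```

View pics/z12.png

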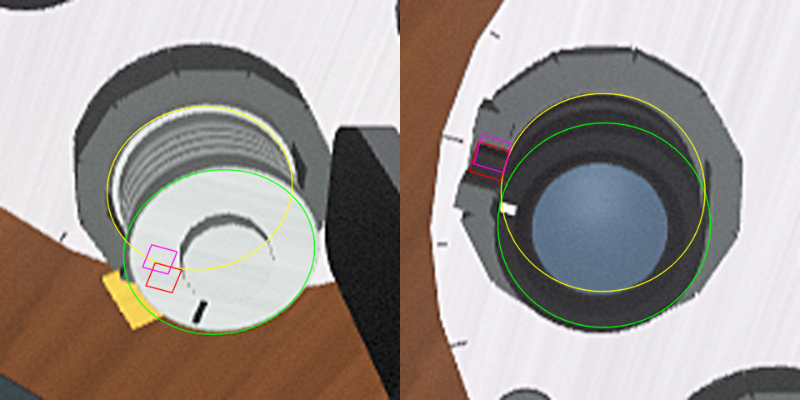

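View pics/s12.png

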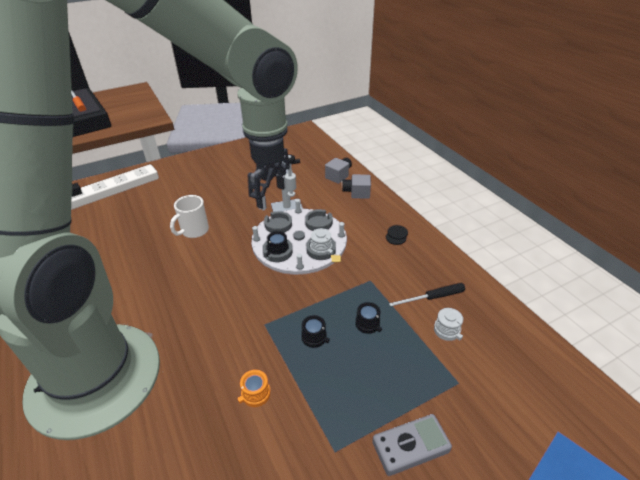

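Run:
```python
from h import *
plan([.4964,.0724,.12],50)
```

```text
pos [0.4926 0.1331 0.2116] psi 36.06 shift mm [ 91.7 -32.   51.5] turn [-0.243 -0.004  0.007] rows>= 3
```

Request:
{"fn": "jog_arm", "kwargs": {"commands": [[0, -10, 17, 0, 0, 0], [0, -11, 18, 0, 0, 0], [10, -11, 17, 0, 0, 0], [20, 0, 0, -0.12, 0, 0], [30, 0, 0, -0.12, 0, 0], [20, 0, 0, 0, 0, 0], [10, 0, 0, 0, 0, 0], [0, 0, 0, 0, 0, 0]], "gripper": 255}}

```text
clock: 21.9
position: [0.492, 0.068, 0.1099]
tool_rot: [-2.118, 1.548, -2.811]
force: [-0.4, 0.2, -0.5]
grip_width: -0.0003
```

Run:
```python
from h import *
plan([.4964,.0724,.066],50); st=observe(); print(st['grip_width'],bot.tip_extent); im=save('wrist','w13.png')
plate_overlay(im,st,[.57217,.1628,-1.2433],'o13.png')
```

```text
pos [0.492  0.068  0.1099] psi 50.33 shift mm [43.7  7.1  1.1] turn [ 0.006 -0.012  0.019] rows>= 1
-0.0002899906371130252 0.011
```

View pics/o13.png

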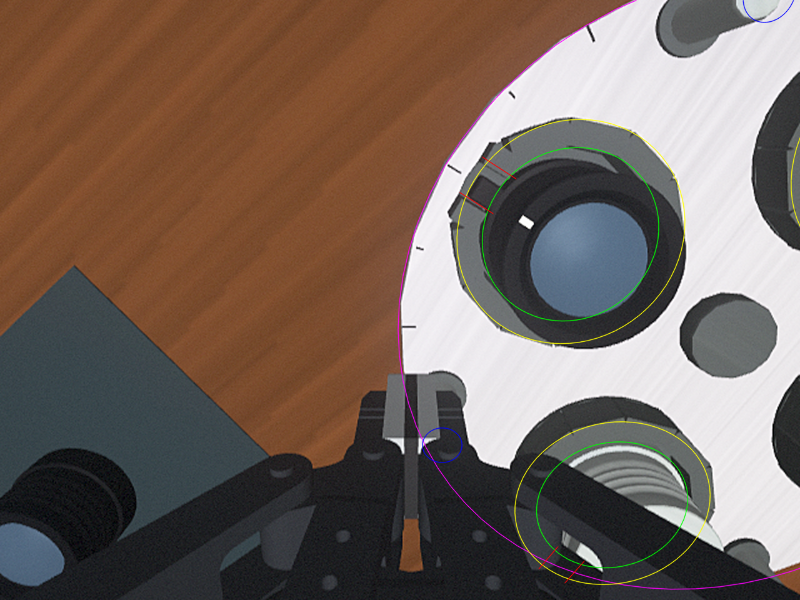

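Request:
{"fn": "jog_arm", "kwargs": {"commands": [[10, 7, 0, 0.006, -0.012, 0.019], [20, 0, 0, 0, 0, 0], [14, 0, 0, 0, 0, 0], [0, 0, 0, 0, 0, 0]]}}

```text
clock: 22.35
position: [0.4988, 0.0743, 0.0682]
tool_rot: [0.857, 1.565, 0.157]
force: [0.8, 0.9, -0.0]
grip_width: 0.0001
```

Run:
```python
from h import *
def pol(t):
    st=observe(); d=st['position'][:2]-np.array([.57217,.1628]); print(np.hypot(*d),np.degrees(np.arctan2(d[1],d[0])),st['force'])
pol(0); plan([.4964,.0724,.066],50)
```

```text
0.11492250283181765 -129.67464990373253 [ 0.76309223  0.90278097 -0.02478953]
pos [0.4988 0.0743 0.0682] psi 49.89 shift mm [ 2.2 -3.  -0.6] turn [-0.002  0.004 -0.005] rows>= 1
```

Request:
{"fn": "jog_arm", "kwargs": {"commands": [[1, -2, 8, -0.07, 0, 0], [0, 0, 11, -0.1, 0, 0], [0, 1, 14, -0.12, 0, 0], [0, 1, 14, -0.12, 0, 0], [0, 1, 14, -0.12, 0, 0], [0, 1, 14, -0.12, 0, 0]]}}

```text
clock: 22.95
position: [0.5656, 0.0462, 0.0734]
tool_rot: [-0.74, 1.568, -0.767]
force: [-3.0, 0.8, -3.0]
grip_width: -0.0001
```

```bash
cat >> h.py <<'E'
AX=np.array([.57217,.1628])
def pol():
    st=observe(); d=st['position'][:2]-AX; th=np.degrees(np.arctan2(d[1],d[0])); print('r',round(np.hypot(*d),4),'th',round(th%360,2),'psi-th-180',round((np.degrees(psi(st))-th)%360-180,2),'z',round(st['position'][2],4),'F',np.round(st['force'],1))
E
python3 - <<'E'
from h import *
pol(); im=save('wrist','w14.png')
E
```

```text
r 0.1168 th 266.78 psi-th-180 1.68 z 0.0734 F [-3.   0.8 -3. ]
```

View pics/w14.png

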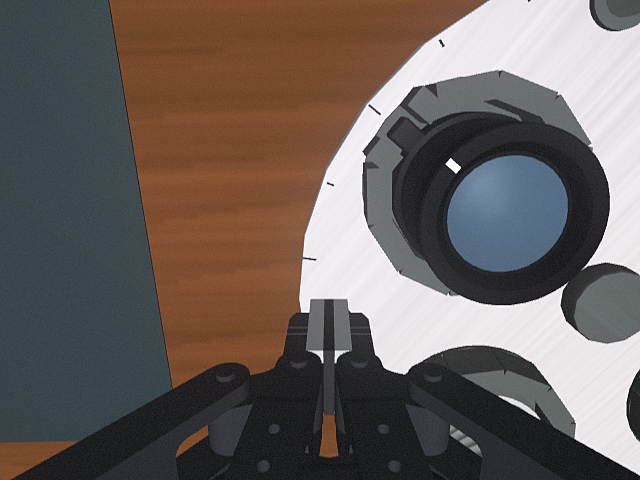

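Request:
{"fn": "jog_arm", "kwargs": {"commands": [[4, 0.5, 14, -0.12, 0, 0], [3, 0.5, 14, -0.12, 0, 0], [2, 0.5, 14, -0.12, 0, 0], [2, 0.5, 14, -0.12, 0, 0], [2, 0.5, 14, -0.12, 0, 0], [2, 0.5, 14, -0.11, 0, 0]]}}

```text
clock: 23.6
position: [0.6466, 0.0696, 0.0656]
tool_rot: [-1.835, 1.562, -1.137]
force: [-3.2, -0.5, 2.2]
grip_width: -0.0002
```

Run:
```python
from h import *
pol(); im=save('wrist','w15.png'); print(np.round(observe()['qpos'],2))
```

```text
r 0.1192 th 308.62 psi-th-180 1.37 z 0.0656 F [-3.2 -0.5  2.2]
[-0.13  0.78 -0.11  1.64  0.13  0.73  1.97]
```

View pics/w15.png

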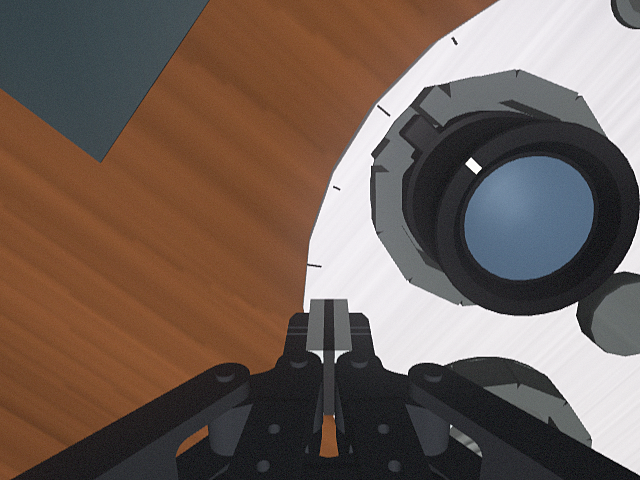

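Request:
{"fn": "jog_arm", "kwargs": {"commands": [[-5, 0, -8, 0, 0, 0], [-35, 0, 0, 0, 0, 0], [-35, 0, 0, 0, 0, 0], [-15, 30, -24, 0, 0, 0], [0, 35, -29, 0, 0, 0], [0, 35, -29, 0, 0, 0], [0, 30, -24, 0, 0, 0], [0, 0, 0, 0.14, 0, 0], [0, 0, 0, 0.14, 0, 0], [0, 0, 0, 0.14, 0, 0], [0, 0, 0, 0.14, 0, 0], [0, 0, 0, 0.14, 0, 0], [0, 0, 0, 0.14, 0, 0], [0, 0, 0, 0.14, 0, 0], [0, 0, 0, 0.14, 0, 0], [0, 0, 0, 0.14, 0, 0], [0, 0, 0, 0.14, 0, 0], [0, 0, 0, 0.14, 0, 0], [0, 0, 0, 0.14, 0, 0], [0, 0, 0, 0, 0, 0]]}}

```text
clock: 25.65
position: [0.4518, 0.0854, 0.174]
tool_rot: [1.049, 1.55, -0.089]
force: [-0.0, -0.3, -0.8]
grip_width: 0.0001
```

Run:
```python
from h import *
pol(); plan([.4738,.0977,.066],33.5); st=observe(); im=save('wrist','w16.png')
a=np.radians(-71.24+317.5-243.76)
plate_overlay(im,st,[*AX,a],'o16.png')
```

```text
r 0.1431 th 212.74 psi-th-180 -7.94 z 0.174 F [-0.  -0.3 -0.8]
pos [0.4518 0.0854 0.174 ] psi 24.8 shift mm [108.4  23.1  -3. ] turn [-0.152  0.012 -0.017] rows>= 3
```

View pics/o16.png

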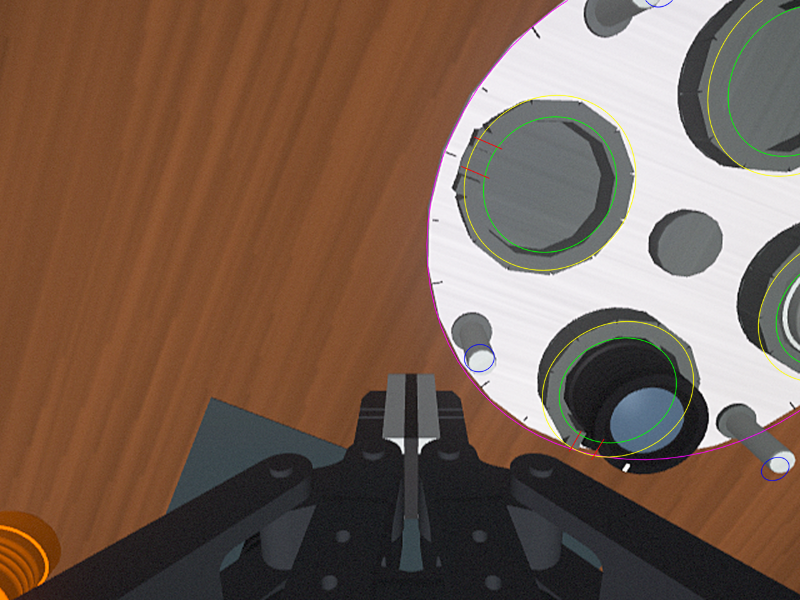

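Request:
{"fn": "jog_arm", "kwargs": {"commands": [[20, 12, -2, -0.08, 0.006, -0.009], [20, 11, -2, -0.07, 0.006, -0.008], [20, 0, 0, 0, 0, 0], [20, 0, 0, 0, 0, 0], [0, 0, 0, 0, 0, 0]]}}

```text
clock: 26.2
position: [0.4708, 0.0993, 0.0947]
tool_rot: [1.865, 1.565, 0.9]
force: [-0.4, -0.2, 0.9]
grip_width: 0.0001
```

Run:
```python
from h import *
pol(); plan([.4738,.0977,.064],33.5)
```

```text
r 0.1197 th 212.05 psi-th-180 2.6 z 0.0947 F [-0.4 -0.2  0.9]
pos [0.4708 0.0993 0.0947] psi 34.66 shift mm [30.7  1.4  3.1] turn [ 0.02  -0.002 -0.005] rows>= 1
```

Request:
{"fn": "jog_arm", "kwargs": {"commands": [[16, 1, 1, 0.02, 0, 0], [15, 0, 0, 0, 0, 0], [2, 0, 7, -0.06, 0, 0], [1, 0.5, 11, -0.1, 0, 0], [1, 1, 14, -0.12, 0, 0], [1, 1, 14, -0.12, 0, 0], [1, 1, 14, -0.12, 0, 0], [1, 1, 14, -0.12, 0, 0]]}}

```text
clock: 27.0
position: [0.5283, 0.0531, 0.064]
tool_rot: [1.445, 1.565, 1.133]
force: [-2.5, 2.2, -1.7]
grip_width: 0.0001
```

Run:
```python
from h import *
pol()
```

```text
r 0.1181 th 248.2 psi-th-180 3.92 z 0.064 F [-2.5  2.2 -1.7]
```

Request:
{"fn": "jog_arm", "kwargs": {"commands": [[2, 0.5, 14, -0.11, 0, 0], [2, 0.5, 14, -0.11, 0, 0], [2, 0.5, 14, -0.11, 0, 0], [2, 0.5, 14, -0.11, 0, 0], [2, 0.5, 9, -0.08, 0, 0], [0, 0, 5, -0.03, 0, 0]]}}

```text
clock: 27.6
position: [0.5989, 0.0455, 0.0624]
tool_rot: [-0.382, 1.567, -0.113]
force: [-3.6, -0.7, -2.9]
grip_width: 0.0001
```

Run:
```python
from h import *
pol()
```

```text
r 0.1203 th 282.84 psi-th-180 2.59 z 0.0624 F [-3.6 -0.7 -2.9]
```

Request:
{"fn": "jog_arm", "kwargs": {"commands": [[0, 0, -8, 0, 0, 0], [-40, 0, 0, 0, 0, 0], [-45, 0, 0, 0, 0, 0], [-45, 0, 0, 0, 0, 0], [-45, 0, -10, 0, 0, 0], [-40, 0, -20, 0, 0, 0], [0, 0, -20, 0, 0, 0], [0, 0, -10, 0, 0, 0], [0, 0, 0, 0, 0, 0], [0, 0, 0, 0, 0, 0]], "gripper": 0}}

```text
clock: 28.6
position: [0.5226, 0.025, 0.2896]
tool_rot: [-0.726, 1.562, -0.471]
force: [0.4, 0.3, -1.0]
grip_width: 0.0854
```

Run:
```python
from h import *
st=observe(); im=save('wrist','w17.png'); print(st['position'])
for n,z in {'nest0':.036,'peg0':.076,'axis':.036,'station':.036,'gauge_cap':.242,'foot':.122,'cell0':0,'master':0}.items():
    for r in nets.pinpoint('wrist',n)[:6]:
        if r['p']>.2: print(n,round(r['p'],2),np.round(r['location'],1),np.round(back('wrist',r['location'],z,st)[0,:2],4))
plate_overlay(im,st,[*AX,np.radians(66.7)],'o17.png')
```

```text
[0.5226158  0.02501746 0.28958317]
nest0 0.77 [515.6 213.3] [0.4987 0.1967]
nest0 0.33 [177.9  76.2] [ 0.4592 -0.1249]
peg0 0.97 [606.4 271.9] [0.5223 0.2731]
peg0 0.88 [333.3 309.1] [0.6175 0.0526]
peg0 0.81 [463.9 158.9] [0.4618 0.1196]
peg0 0.75 [469.7 400.5] [0.6789 0.2054]
axis 0.72 [453.  273.6] [0.5706 0.161 ]
station 0.89 [523.5 310.4] [0.5903 0.2427]
station 0.65 [471.8 402.8] [0.7082 0.2319]
station 0.59 [112.1 343. ] [ 0.7332 -0.1533]
foot 0.81 [567.3 362.8] [0.593  0.2422]
cell0 0.62 [399.5 331.9] [0.6639 0.1418]
cell0 0.59 [177.   76.7] [ 0.4611 -0.1379]
cell0 0.57 [129.  201.2] [ 0.5906 -0.1678]
master 0.88 [ 24.9 303.9] [ 0.7352 -0.2658]
master 0.78 [512.7 322.2] [0.6204 0.2591]
```

View pics/o17.png

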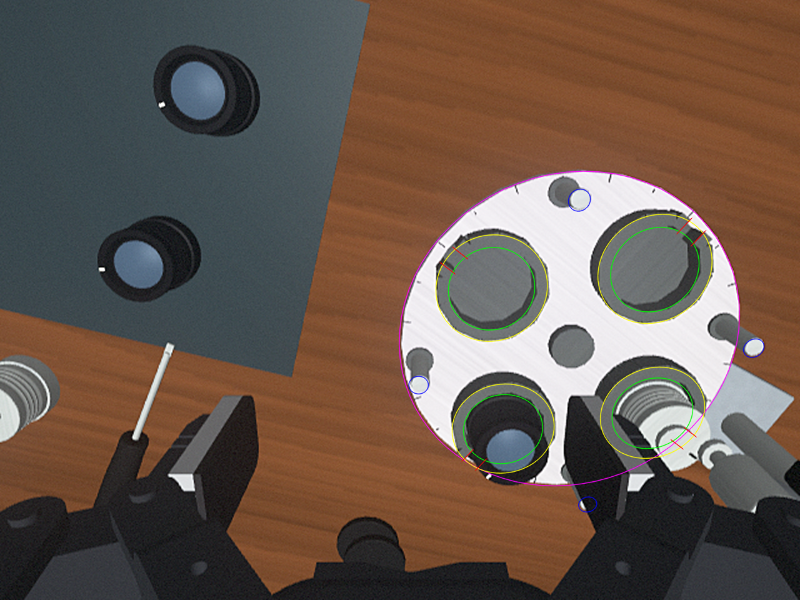

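Run:
```python
from h import *
plan([.4595,-.1381,.17],None); plan([.4595,-.1381,.17],60)
```

```text
pos [0.5228 0.0251 0.2896] psi 104.65 shift mm [ 119.7 -141.2 -103.3] turn [0.    0.006 0.005] rows>= 5
pos [0.5228 0.0251 0.2896] psi 104.65 shift mm [ 119.7 -141.2 -103.3] turn [0.779 0.008 0.003] rows>= 6
```

Request:
{"fn": "jog_arm", "kwargs": {"commands": [[10, -28, -20, 0, 0.006, 0.005], [20, -30, -22, 0, 0, 0], [20, -30, -22, 0, 0, 0], [20, -30, -22, 0, 0, 0], [20, -23, -17, 0, 0, 0], [10, 0, 0, 0.13, 0, 0], [10, 0, 0, 0.13, 0, 0], [10, 0, 0, 0.13, 0, 0], [0, 0, 0, 0.13, 0, 0], [0, 0, 0, 0.13, 0, 0], [0, 0, 0, 0.13, 0, 0], [0, 0, 0, 0, 0, 0]]}}

```text
clock: 30.25
position: [0.4574, -0.1437, 0.1639]
tool_rot: [1.074, 1.57, 0.52]
force: [0.4, -0.2, -0.9]
grip_width: 0.0854
```

Run:
```python
from h import *
plan([.4595,-.1381,.15],60)
```

```text
pos [ 0.4574 -0.1437  0.1639] psi 58.27 shift mm [13.9  5.9 -1.2] turn [-0.03   0.    -0.001] rows>= 1
```

Request:
{"fn": "jog_arm", "kwargs": {"commands": [[12, 5.5, -1, -0.03, 0, 0], [0, 0, 0, 0, 0, 0], [0, 0, 0, 0, 0, 0]]}}

```text
clock: 30.55
position: [0.4598, -0.1377, 0.1506]
tool_rot: [1.299, 1.57, 0.788]
force: [-0.0, 0.6, 0.2]
grip_width: 0.0858
```

Run:
```python
from h import *
f=refit(.4595,-.1381,-54.8,'zA.png'); plan([f[0],f[1],.034],60)
```

```text
fit [ 4.59500e-01 -1.37800e-01 -5.09039e+01  3.12000e-02] p 0.85
pos [ 0.4598 -0.1378  0.1508] psi 60.65 shift mm [116.8  -0.2  -0.3] turn [ 0.011  0.    -0.001] rows>= 3
```

View pics/zA.png

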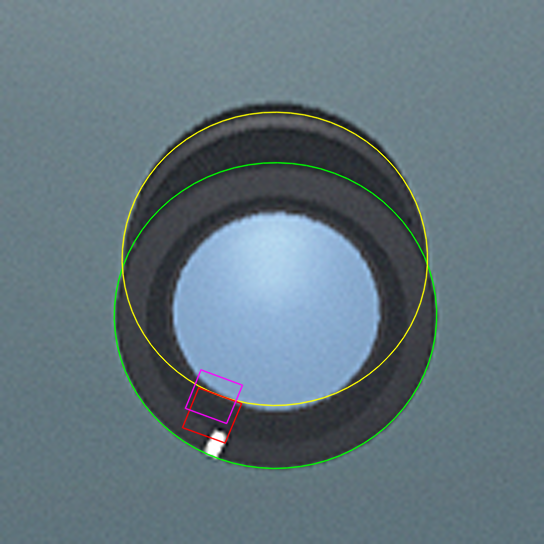

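```bash
cat >> h.py <<'E'
def markang(raw,st,x,y,z0=0,rmax=.028):
    im=cv2.imread(raw)[:,:,::-1]; c=proj('wrist',[x,y,z0+.052],st)[0]; R=np.linalg.norm(proj('wrist',[x+rmax,y,z0+.052],st)[0]-c)
    m=(im.min(2)>170); vv,uu=np.mgrid[:480,:640]; m&=(np.hypot(uu-c[0],vv-c[1])<R*1.02)
    u,v=uu[m].mean(),vv[m].mean(); q=back('wrist',[u,v],z0+.052,st)[0]
    d=q[:2]-[x,y]; print('mark',m.sum(),'ang',round(np.degrees(np.arctan2(d[1],d[0])),2),'r',round(np.hypot(*d),4))
E
python3 - <<'E'
from h import *
markang('pics/raw_zA.png',observe(),.4595,-.1378)
E
```

```text
mark 215 ang 163.22 r 0.0081
```

```bash
sed -i 's/im.min(2)>170/im.min(2)>195/; s/m&=(np.hypot(uu-c\[0\],vv-c\[1\])<R\*1.02)/rr=np.hypot(uu-c[0],vv-c[1]); m\&=(rr<R*1.02)\&(rr>R*.72)/' h.py
python3 - <<'E'
from h import *
markang('pics/raw_zA.png',observe(),.4595,-.1378)
st=observe()
# check cell B: pose at that time
stB=dict(st); stB['position']=np.array([.4558,-.2812,.1502]); p=np.radians(70.62)
R=np.array([[0,np.cos(p),np.sin(p)],[0,np.sin(p),-np.cos(p)],[-1,0,0]]); stB['tool_rot']=Rot.from_matrix(R).as_euler('xyz')
markang('pics/raw_zB.png',stB,.4555,-.2823)
E
```

```text
mark 27 ang -53.96 r 0.0249
mark 22 ang -126.34 r 0.0247<sys>:0: UserWarning: Gimbal lock detected. Setting third angle to zero since it is not possible to uniquely determine all angles.
```

Request:
{"fn": "jog_arm", "kwargs": {"commands": [[40, 0, -1, 0.01, 0, 0], [40, 0, -1, 0, 0, 0], [27, 0, -0.5, 0, 0, 0], [10, 0, 0, 0, 0, 0], [0, 0, 0, 0, 0, 0]]}}

```text
clock: 31.15
position: [0.46, -0.1374, 0.0321]
tool_rot: [0.54, 1.564, 0.019]
force: [0.4, 0.6, 0.3]
grip_width: 0.0855
```

Run:
```python
from h import *
plan([.4595,-.1378,.034],60)
```

```text
pos [ 0.46   -0.1374  0.0321] psi 60.18 shift mm [-1.9 -0.6 -0.2] turn [ 0.003  0.005 -0.003] rows>= 1
```

Request:
{"fn": "jog_arm", "kwargs": {"commands": [[-1, -0.6, -0.2, 0, 0.005, 0], [0, 0, 0, 0, 0, 0], [0, 0, 0, 0, 0, 0], [0, 0, 0, 0, 0, 0], [0, 0, 0, 0, 0, 0], [0, 0, 0, 0, 0, 0]], "gripper": 255, "newtons": 50}}

```text
clock: 31.75
position: [0.4619, -0.1387, 0.0381]
tool_rot: [0.709, 1.563, 0.189]
force: [-0.0, -0.4, -0.6]
grip_width: 0.0526
```

Run:
```python
from h import *
plan([.4595,-.1378,.034],60)
```

```text
pos [ 0.4619 -0.1387  0.0381] psi 60.18 shift mm [ 4.1 -0.4 -2.5] turn [ 0.003  0.006 -0.005] rows>= 1
```

Request:
{"fn": "jog_arm", "kwargs": {"commands": [[-20, 0, 0, 0, 0, 0], [-40, 0, 0, 0, 0, 0], [-40, 0, 0, 0, 0, 0], [-40, 0, 0, 0, 0, 0], [-20, 0, 0, 0, 0, 0], [0, 0, 0, 0, 0, 0]]}}

```text
clock: 32.35
position: [0.4597, -0.1386, 0.2041]
tool_rot: [0.856, 1.564, 0.336]
force: [0.9, 1.0, -2.9]
grip_width: 0.0526
```

Run:
```python
from h import *
p,r=plate_fit([(0,(0,0))][:0],[(1,(.5223,.2731)),(2,(.4618,.1196)),(3,(.6175,.0526)),(0,(.6789,.2054))]) if 0 else (None,None)
plan([.4595,-.1378,.034],60);print(observe()['grip_width'])
a=np.radians(66.7+180); n=AX+.082*np.array([np.cos(a),np.sin(a)]); print('nest2',n)
plan([*n,.18],None)
```

```text
pos [ 0.4597 -0.1386  0.2041] psi 60.2 shift mm [170.1  -0.2  -1.3] turn [ 0.003  0.004 -0.005] rows>= 4
0.052623418134104816
nest2 [0.53973527 0.0874874 ]
pos [ 0.4597 -0.1386  0.2041] psi 60.2 shift mm [ 25.1 235.9 -43. ] turn [-0.     0.004 -0.005] rows>= 5
```

Request:
{"fn": "jog_arm", "kwargs": {"commands": [[0, 20, -4, 0, 0, 0], [0, 40, -8, 0, 0, 0], [0, 45, -8, 0, 0, 0], [0, 45, -8, 0, 0, 0], [0, 45, -8, 0, 0, 0], [0, 40, -7, 0, 0, 0], [5, 0, 0, 0.13, 0, 0], [5, 0, 0, 0.13, 0, 0], [5, 0, 0, 0.13, 0, 0], [5, 0, 0, 0.13, 0, 0], [5, 0, 0, 0.13, 0, 0], [0, 0, 0, 0.13, 0, 0], [0, 0, 0, 0.13, 0, 0], [0, 0, 0, 0.12, 0, 0], [0, 0, 0, 0, 0, 0]]}}

```text
clock: 33.85
position: [0.5357, 0.0957, 0.1629]
tool_rot: [-1.186, 1.561, -2.777]
force: [-0.1, 0.8, -3.0]
grip_width: 0.0524
```

Run:
```python
from h import *
plan([.5398,.085,.12],1.3)
st=observe(); im=save('wrist','w18.png')
plate_overlay(im,st,[*AX,np.radians(66.7)],'o18.png')
```

```text
pos [0.5357 0.0957 0.1629] psi -1.18 shift mm [42.9  4.7 10.4] turn [-0.043  0.004  0.01 ] rows>= 1
```

View pics/o18.png

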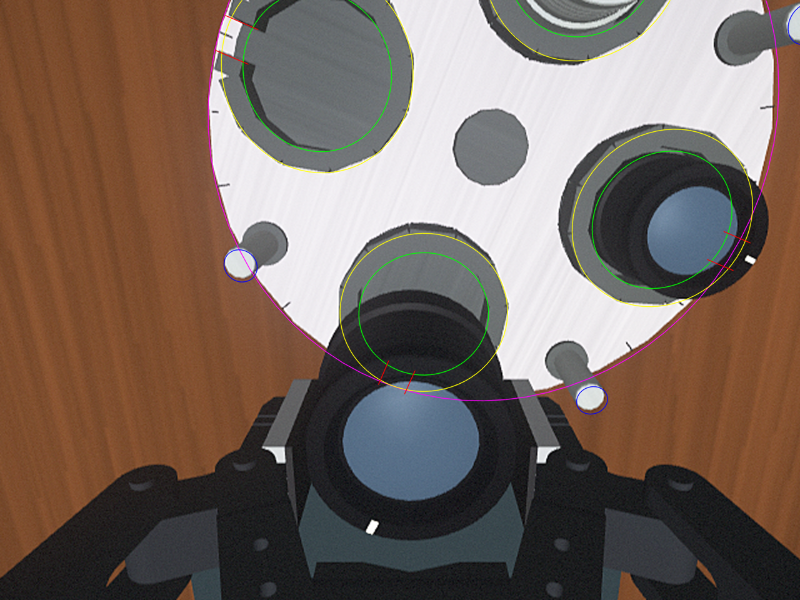

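Request:
{"fn": "jog_arm", "kwargs": {"commands": [[14, 4, 6, -0.043, 0.004, 0.01], [14, 1, 4, 0, 0, 0], [10, 0, 0, 0, 0, 0], [0, 0, 0, 0, 0, 0]]}}

```text
clock: 34.3
position: [0.54, 0.0854, 0.1215]
tool_rot: [-1.705, 1.569, 3.045]
force: [0.0, 0.5, -2.3]
grip_width: 0.0525
```

```bash
cat >> h.py <<'E'
def held(raw,offz,drop,cls='cell0',offy=0):
    st=observe(); save('wrist',raw); R=Rot.from_euler('xyz',st['tool_rot']).as_matrix(); c=st['position']+R[:,2]*offz+R[:,1]*offy
    markang('pics/'+raw,st,c[0],c[1],z0=st['position'][2]-drop); print('psi',np.degrees(psi(st)))
E
python3 - <<'E'
from h import *
plan([.5398,.085,.12],1.3)
held('w19.png',-.0025,.0381)
E
```

```text
pos [0.54   0.0854 0.1215] psi 2.18 shift mm [ 1.5 -0.2  0.4] turn [ 0.015 -0.     0.001] rows>= 1
mark 82 ang -98.37 r 0.0158
psi 2.177706506325338
```

Request:
{"fn": "jog_arm", "kwargs": {"commands": [[12, 0, 0.4, 0.015, 0, 0], [12, 0, 0, 0, 0, 0], [5, 0, 0, 0, 0, 0]]}}

```text
clock: 34.65
position: [0.5409, 0.0856, 0.0921]
tool_rot: [2.268, 1.569, 0.719]
force: [-0.7, -0.6, -1.2]
grip_width: 0.0525
```

Run:
```python
from h import *
plan([.5398,.085,.0741],1.3)
im=save('wrist','w20.png');cv2.imwrite('pics/w20c.png',cv2.resize(im[150:420,150:510,::-1],None,fx=2.2,fy=2.2))
```

```text
pos [0.5409 0.0856 0.0921] psi 1.26 shift mm [18.  -1.2  0.6] turn [-0.001 -0.001 -0.001] rows>= 1
```

View pics/w20c.png

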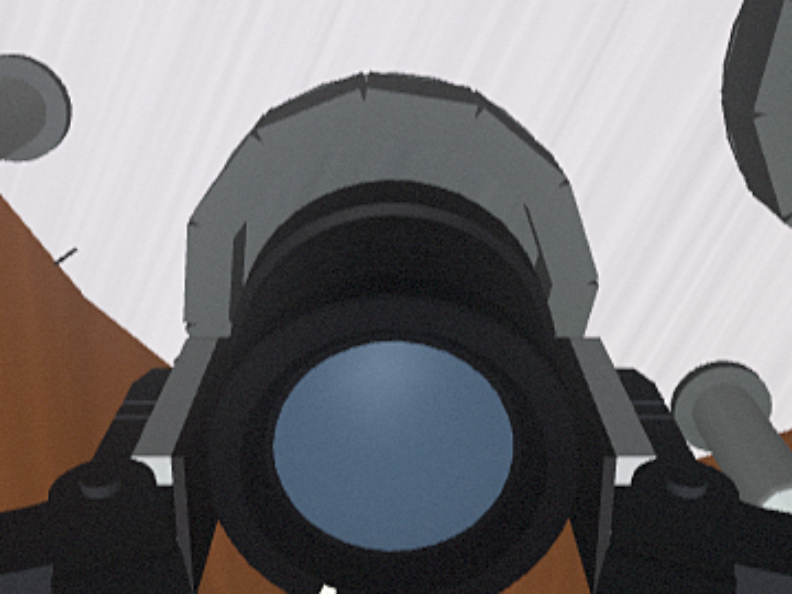

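Request:
{"fn": "jog_arm", "kwargs": {"commands": [[5, -1, 0.5, 0, 0, 0], [4, 0, 0, 0, 0, 0], [3, 0, 0, 0, 0, 0]]}}

```text
clock: 35.0
position: [0.5409, 0.0868, 0.0799]
tool_rot: [2.261, 1.566, 0.713]
force: [-0.3, 1.2, -0.6]
grip_width: 0.0522
```

Run:
```python
from h import *
st=observe();plan([.5398,.085,.0741],1.3); print(st['force'],st['moment'])
```

```text
pos [0.5409 0.0868 0.0799] psi 1.34 shift mm [ 5.8 -1.2  1.8] turn [ 0.001 -0.003 -0.003] rows>= 1
[-0.29775839  1.20551248 -0.57567647] [ 0.24727785  0.04856958 -0.01760884]
```

Request:
{"fn": "jog_arm", "kwargs": {"commands": [[3, -0.3, 0.8, 0, 0, 0], [2, 0, 0, 0, 0, 0], [1, 0, 0, 0, 0, 0]]}}

```text
clock: 35.3
position: [0.5408, 0.0867, 0.0734]
tool_rot: [2.322, 1.565, 0.775]
force: [1.0, 2.4, -1.0]
grip_width: 0.0525
```

Run:
```python
from h import *
st=observe();plan([.5398,.085,.0741],1.3); print(st['force'],st['moment'])
```

```text
pos [0.5408 0.0867 0.0734] psi 1.37 shift mm [-0.7 -1.   1.7] turn [ 0.001 -0.004 -0.004] rows>= 1
[ 0.996658    2.37727993 -0.97662598] [ 0.59130453 -0.06283891  0.00493158]
```

Request:
{"fn": "jog_arm", "kwargs": {"commands": [[1, 0, 0.5, 0, 0, 0], [1, 0, 0, 0, 0, 0]]}}

```text
clock: 35.5
position: [0.541, 0.0869, 0.0717]
tool_rot: [2.371, 1.564, 0.824]
force: [-3.7, 3.3, 23.1]
grip_width: 0.0528
```

Run:
```python
from h import *
st=observe();plan([.5398,.085,.0741],1.3); print(st['force'],st['moment'])
```

```text
pos [0.541  0.0869 0.0717] psi 1.4 shift mm [-2.5 -1.3  1.9] turn [ 0.002 -0.005 -0.004] rows>= 1
[-3.6583142   3.29554563 23.14289728] [0.47621632 1.20788352 0.12671392]
```

Request:
{"fn": "jog_arm", "kwargs": {"commands": [[-0.5, 0, 0, 0, 0, 0], [0, 0, 0, 0, 0, 0], [0, 0, 0, 0, 0, 0], [0, 0, 0, 0, 0, 0], [-20, 0, 0, 0, 0, 0], [-40, 0, 0, 0, 0, 0], [-40, 0, 0, 0, 0, 0], [-40, 0, 0, 0, 0, 0], [0, 0, 0, 0, 0, 0]], "gripper": 0}}

```text
clock: 36.4
position: [0.5396, 0.0836, 0.2162]
tool_rot: [2.495, 1.569, 0.946]
force: [0.1, -0.5, -0.6]
grip_width: 0.0856
```

Run:
```python
from h import *
st=observe(); im=save('wrist','w21.png'); print(st['grip_width'],np.degrees(psi(st)))
L=[]
for k in (2,3):
    b=np.radians(66.7)+k*np.pi/2; L.append((AX[0]+.082*np.cos(b),AX[1]+.082*np.sin(b),np.degrees(b)))
zoomoverlay(im,st,L,'z21.png',half=80,sc=3,z0=.036)
plate_overlay(im,st,[*AX,np.radians(66.7)],'o21.png')
plan([.5877,-.1642,.17],60)
```

```text
0.08558691680897357 1.2423611906611467
pos [0.5386 0.0837 0.214 ] psi 1.27 shift mm [ 43.7  43.6 248.9] turn [-1.025e+00 -2.000e-03  1.000e-03] rows>= 8
```

View pics/o21.png

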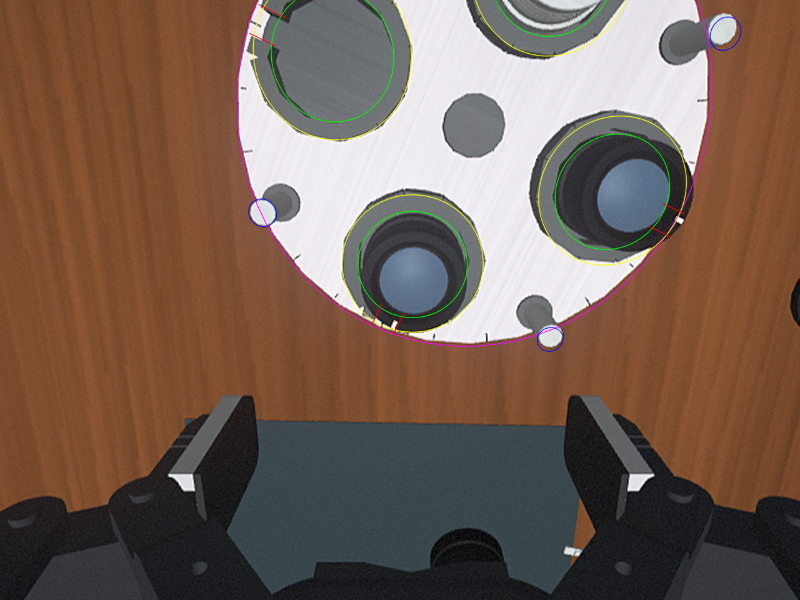

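View pics/z21.png

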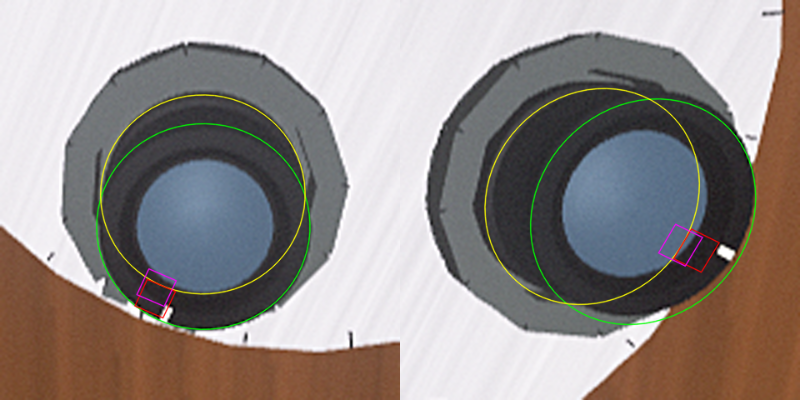

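Request:
{"fn": "jog_arm", "kwargs": {"commands": [[0, 5, 25, 0, 0, 0], [0, 8, 42, 0, 0, 0], [0, 8, 45, 0, 0, 0], [0, 8, 45, 0, 0, 0], [0, 8, 45, 0, 0, 0], [10, 7, 40, 0, 0, 0], [10, 0, 5, -0.14, 0, 0], [10, 0, 0, -0.14, 0, 0], [10, 0, 0, -0.14, 0, 0], [0, 0, 0, -0.14, 0, 0], [0, 0, 0, -0.14, 0, 0], [0, 0, 0, -0.14, 0, 0], [0, 0, 0, -0.14, 0, 0], [0, 0, 0, 0, 0, 0]]}}

```text
clock: 37.85
position: [0.5818, -0.1715, 0.1542]
tool_rot: [-2.798, 1.547, 2.956]
force: [0.5, -0.2, 0.1]
grip_width: 0.0856
```

Run:
```python
from h import *
plan([.5877,-.1642,.15],60)
```

```text
pos [ 0.5818 -0.1715  0.1542] psi 59.7 shift mm [4.1 9.4 1.5] turn [-0.005 -0.023  0.008] rows>= 1
```

Request:
{"fn": "jog_arm", "kwargs": {"commands": [[3, 9, 1, -0.005, -0.023, 0.008], [0, 0, 0, 0, 0, 0], [0, 0, 0, 0, 0, 0]]}}

```text
clock: 38.15
position: [0.5858, -0.1646, 0.1488]
tool_rot: [-2.844, 1.568, 2.904]
force: [-0.2, 0.0, 0.5]
grip_width: 0.0855
```

Run:
```python
from h import *
f=refit(.5877,-.1642,-71,'zC.png'); plan([f[0],f[1],.034],60); markang('pics/raw_zC.png',observe(),f[0],f[1])
```

```text
fit [ 5.88200e-01 -1.64000e-01 -6.10473e+01  2.87000e-02] p 0.57
pos [ 0.5859 -0.1644  0.149 ] psi 59.38 shift mm [115.    1.6   2. ] turn [-0.011 -0.003  0.001] rows>= 3
mark 26 ang -69.41 r 0.0243
```

View pics/zC.png

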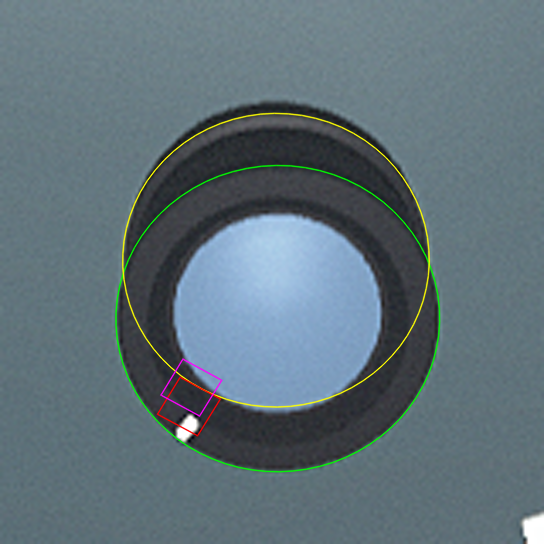

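Request:
{"fn": "jog_arm", "kwargs": {"commands": [[40, 1.5, 0.5, -0.01, 0, 0], [40, 0, 0, 0, 0, 0], [27, 0, 0, 0, 0, 0], [8, 0, 0, 0, 0, 0], [0, 0, 0, 0, 0, 0]]}}

```text
clock: 38.75
position: [0.5883, -0.1647, 0.0322]
tool_rot: [-1.142, 1.57, -1.672]
force: [0.2, -0.3, 0.1]
grip_width: 0.0853
```

Run:
```python
from h import *
plan([.5882,-.1640,.034],60)
```

```text
pos [ 0.5883 -0.1647  0.0322] psi 59.64 shift mm [-1.8  0.6 -0.5] turn [-0.006  0.     0.001] rows>= 1
```

Request:
{"fn": "jog_arm", "kwargs": {"commands": [[0, 0.6, -0.5, 0, 0, 0], [0, 0, 0, 0, 0, 0], [0, 0, 0, 0, 0, 0], [0, 0, 0, 0, 0, 0], [0, 0, 0, 0, 0, 0], [0, 0, 0, 0, 0, 0]], "gripper": 255, "newtons": 50}}

```text
clock: 39.35
position: [0.5908, -0.1648, 0.0378]
tool_rot: [0.199, 1.564, -0.332]
force: [0.4, 0.5, -1.2]
grip_width: 0.0529
```

Run:
```python
from h import *
plan([.5882,-.1640,.034],60)
```

```text
pos [ 0.5908 -0.1648  0.0378] psi 59.57 shift mm [ 3.8 -0.6 -2.7] turn [-0.007  0.007 -0.001] rows>= 1
```

Request:
{"fn": "jog_arm", "kwargs": {"commands": [[-20, 0, 0, 0, 0, 0], [-40, 0, 0, 0, 0, 0], [-40, 0, 0, 0, 0, 0], [-40, 0, 0, 0, 0, 0], [-20, 0, 0, 0, 0, 0], [0, 0, 0, 0, 0, 0]]}}

```text
clock: 39.95
position: [0.5888, -0.1642, 0.2033]
tool_rot: [0.179, 1.567, -0.352]
force: [-0.0, -0.9, -1.8]
grip_width: 0.0524
```

Run:
```python
from h import *
print(observe()['grip_width'])
a=np.radians(66.7+90); n=AX+.082*np.array([np.cos(a),np.sin(a)]); print('nest1',n)
plan([.44,.12,.2],None)
```

```text
0.05235605042346259
nest1 [0.4968574  0.19523473]
pos [ 0.5888 -0.1642  0.2033] psi 59.58 shift mm [   2.3  169.7 -272.2] turn [-0.     0.004 -0.001] rows>= 7
```

Request:
{"fn": "jog_arm", "kwargs": {"commands": [[40, 0, 0, 0, 0, 0], [40, 0, 0, 0, 0, 0], [40, 0, 0, 0, 0, 0], [35, 0, 0, 0, 0, 0], [6, 0, 0, 0, 0, 0], [3, 0, 0, 0, 0, 0]]}}

```text
clock: 40.55
position: [0.5905, -0.1646, 0.0342]
tool_rot: [0.3, 1.562, -0.232]
force: [-8.7, 5.1, 59.3]
grip_width: 0.0524
```

Run:
```python
from h import *
plan([.5908,-.1648,.037],60); print(observe()['force'])
```

```text
pos [ 0.5905 -0.1646  0.0342] psi 59.56 shift mm [-2.8 -0.1  0.4] turn [-0.008  0.008 -0.002] rows>= 1
[-8.6524567   5.12174761 59.29981836]
```

Request:
{"fn": "jog_arm", "kwargs": {"commands": [[-2, 0, 0, 0, 0, 0], [0, 0, 0, 0, 0, 0], [0, 0, 0, 0, 0, 0], [0, 0, 0, 0, 0, 0], [-20, 0, 0, 0, 0, 0], [-40, 0, 0, 0, 0, 0], [-40, 0, 0, 0, 0, 0], [0, 0, 0, 0.14, 0, 0], [0, 0, 0, 0.14, 0, 0], [0, 0, 0, 0.14, 0, 0], [0, 0, 0, 0.14, 0, 0], [0, 0, 0, 0.14, 0, 0], [0, 0, 0, 0.14, 0, 0], [0, 0, 0, 0.14, 0, 0], [0, 0, 0, 0.14, 0, 0], [0, 0, 0, 0.14, 0, 0], [0, 0, 0, 0.14, 0, 0], [0, 0, 0, 0, 0, 0]], "gripper": 0}}

```text
clock: 42.35
position: [0.592, -0.1645, 0.1503]
tool_rot: [1.909, 1.551, -0.079]
force: [-0.0, 1.0, -0.4]
grip_width: 0.0853
```

Run:
```python
from h import *
plan([.5882,-.1640,.15],-120); print(observe()['qpos'])
```

```text
pos [ 0.592  -0.1645  0.1503] psi -23.9 shift mm [ 0.2 -3.7  1.1] turn [ 1.677 -0.021 -0.009] rows>= 12
[-0.11313066  0.64808667  0.43176063  1.74389435 -0.36138645  0.80822335
  0.07203976]
```

Request:
{"fn": "jog_arm", "kwargs": {"commands": [[0, -3, 1, 0.14, -0.02, -0.01], [0, 0, 0, 0.14, 0, 0], [0, 0, 0, 0.14, 0, 0], [0, 0, 0, 0.14, 0, 0], [0, 0, 0, 0.14, 0, 0], [0, 0, 0, 0.14, 0, 0], [0, 0, 0, 0.14, 0, 0], [0, 0, 0, 0.14, 0, 0], [0, 0, 0, 0.14, 0, 0], [0, 0, 0, 0.14, 0, 0], [0, 0, 0, 0.14, 0, 0], [0, 0, 0, 0.1, 0, 0], [0, 0, 0, 0, 0, 0]]}}

```text
clock: 43.65
position: [0.5882, -0.1631, 0.1519]
tool_rot: [2.165, 1.56, -1.467]
force: [0.6, -0.0, -0.9]
grip_width: 0.0853
```

Run:
```python
from h import *
plan([.5882,-.1640,.15],-120); print(observe()['qpos'])
```

```text
pos [ 0.5882 -0.1631  0.1519] psi -118.1 shift mm [ 1.9  0.8 -0.4] turn [ 0.033 -0.006 -0.009] rows>= 1
[-0.37396     0.79697167  0.87718158  1.75267266 -0.73024222  0.94858584
 -1.25795674]
```

Request:
{"fn": "jog_arm", "kwargs": {"commands": [[2, 0.8, -0.4, 0.033, -0.006, -0.009], [0, 0, 0, 0, 0, 0], [0, 0, 0, 0, 0, 0]]}}

```text
clock: 43.95
position: [0.588, -0.1642, 0.1497]
tool_rot: [-0.973, 1.569, 1.654]
force: [0.1, 0.1, 0.0]
grip_width: 0.0855
```

Run:
```python
from h import *
f=refit(.5882,-.1640,-70,'zC2.png'); plan([f[0],f[1],.033],-120); markang('pics/raw_zC2.png',observe(),f[0],f[1])
```

```text
Traceback (most recent call last):
  File "h.py", line 103, in refit
    s=min(S,key=lambda s:np.hypot((s['rect'][0]+s['rect'][2])/2-c[0],(s['rect'][1]+s['rect'][3])/2-c[1]))
ValueError: min() iterable argument is empty
```

View pics/raw_zC2.png

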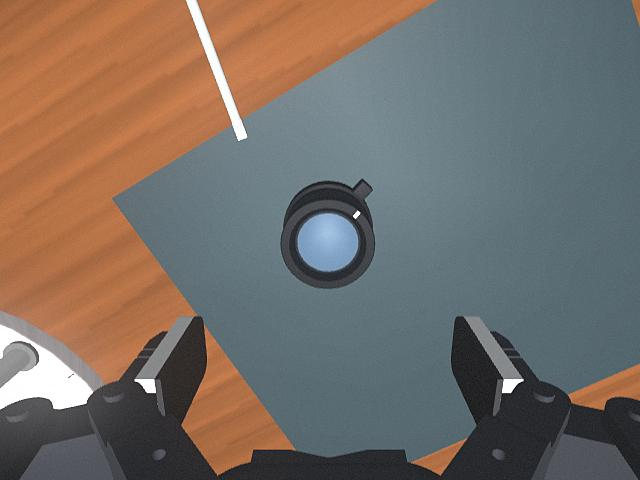

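Run:
```python
from h import *
st=observe(); im=save('wrist','raw_zC2.png')
S=nets.silhouettes('wrist','cell1')
if not S:
    # dark-on-mat threshold + glass fill
    g=im.astype(int).sum(2); m=((g<210)).astype(np.uint8); m[:,:250]=0; m[:,400:]=0; m[:150]=0; m[310:]=0
    n,l,s,c=cv2.connectedComponentsWithStats(m); k=1+np.argmax(s[1:,4]); m=(l==k).astype(np.uint8)
    cs,_=cv2.findContours(m,cv2.RETR_EXTERNAL,cv2.CHAIN_APPROX_NONE); m[:]=0; cv2.drawContours(m,cs,-1,1,-1); mask=m>0; print('thr',m.sum())
else: mask=S[0]['mask']; print(S[0]['rect'])
f=fitpart(mask,.5882,-.164,-70,st); print(np.round(f,4)); zoomoverlay(im,st,[f[:3]],'zC2.png',half=80,sc=3.4)
plan([f[0],f[1],.033],-120); markang('pics/raw_zC2.png',st,f[0],f[1])
```

```text
[282.0, 180.8, 376.1, 284.7]
[ 5.892e-01 -1.645e-01 -7.056e+01  3.260e-02]
pos [ 0.5881 -0.164   0.1498] psi -119.54 shift mm [ 1.168e+02  1.000e-01 -1.300e+00] turn [0.008 0.001 0.002] rows>= 3
mark 32 ang -72.16 r 0.0239
```

View pics/zC2.png

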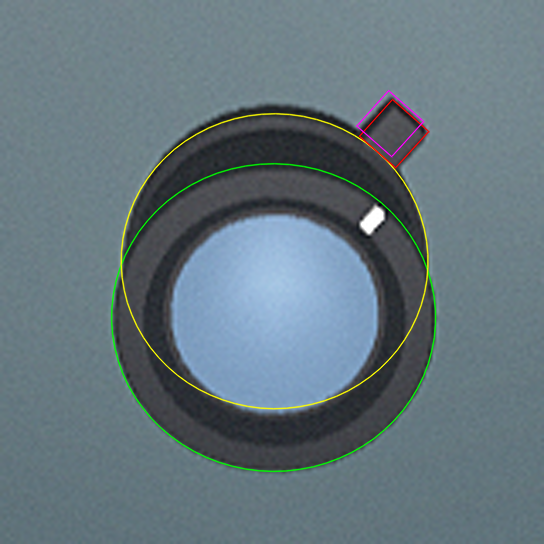

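Cell C is clearly located at (589,-164.5) mm with its key at about -70.6°. Descending.

Request:
{"fn": "jog_arm", "kwargs": {"commands": [[40, 0, -1, 0.008, 0, 0], [40, 0, -1, 0, 0, 0], [27, 0, -0.5, 0, 0, 0], [8, 0, 0, 0, 0, 0], [0, 0, 0, 0, 0, 0]]}}

```text
clock: 44.65
position: [0.5919, -0.165, 0.0327]
tool_rot: [-2.152, 1.567, 0.469]
force: [-0.1, -0.6, -0.3]
grip_width: 0.0852
```

Run:
```python
from h import *
plan([.5890,-.1644,.034],-120)
```

```text
pos [ 0.5919 -0.165   0.0327] psi -119.83 shift mm [-1.3  0.9  2.8] turn [ 0.003 -0.002  0.003] rows>= 1
```

Request:
{"fn": "jog_arm", "kwargs": {"commands": [[0, 0.9, 2.8, 0, 0, 0], [0, 0, 0, 0, 0, 0], [0, 0, 0, 0, 0, 0], [0, 0, 0, 0, 0, 0], [0, 0, 0, 0, 0, 0], [0, 0, 0, 0, 0, 0]], "gripper": 255, "newtons": 50}}

```text
clock: 45.25
position: [0.5909, -0.1648, 0.0379]
tool_rot: [-2.543, 1.562, 0.078]
force: [0.1, -0.5, -2.2]
grip_width: 0.0526
```

Run:
```python
from h import *
plan([.5890,-.1644,.034],-120)
```

```text
pos [ 0.5909 -0.1648  0.0379] psi -119.78 shift mm [3.9 0.6 1.9] turn [ 0.004 -0.008  0.005] rows>= 1
```

Request:
{"fn": "jog_arm", "kwargs": {"commands": [[-20, 0, 0, 0, 0, 0], [-40, 0, 0, 0, 0, 0], [-40, 0, 0, 0, 0, 0], [-40, 0, 0, 0, 0, 0], [-20, 0, 0, 0, 0, 0], [0, 0, 0, 0, 0, 0]]}}

```text
clock: 45.85
position: [0.5885, -0.165, 0.2033]
tool_rot: [-2.465, 1.564, 0.156]
force: [-0.6, -0.6, -1.7]
grip_width: 0.0529
```

Run:
```python
from h import *
print(observe()['grip_width']); plan([.45,.11,.2],None)
```

```text
0.05294303991366799
pos [ 0.5885 -0.165   0.2033] psi -119.83 shift mm [   2.7 -169.6  256.9] turn [-0.    -0.005  0.004] rows>= 7
```

Request:
{"fn": "jog_arm", "kwargs": {"commands": [[0, -15, 22, 0, 0, 0], [0, -27, 41, 0, 0, 0], [0, -27, 41, 0, 0, 0], [0, -27, 41, 0, 0, 0], [0, -27, 41, 0, 0, 0], [0, -25, 38, 0, 0, 0], [0, -15, 22, 0, 0, 0], [-1, 0, 0, -0.14, 0, 0], [-1, 0, 0, -0.14, 0, 0], [-1, 0, 0, -0.14, 0, 0], [-1, 0, 0, -0.14, 0, 0], [-1, 0, 0, -0.14, 0, 0], [-1, 0, 0, -0.14, 0, 0], [-1, 0, 0, -0.14, 0, 0], [-1, 0, 0, -0.14, 0, 0], [-1, 0, 0, -0.14, 0, 0], [-1, 0, 0, -0.14, 0, 0], [-1, 0, 0, -0.14, 0, 0], [-1, 0, 0, -0.14, 0, 0], [0, 0, 0, 0, 0, 0]]}}

```text
clock: 47.85
position: [0.4425, 0.1089, 0.2005]
tool_rot: [-0.387, 1.559, -2.294]
force: [0.2, 0.5, -1.0]
grip_width: 0.0526
```

Run:
```python
from h import *
print(observe()['grip_width'],observe()['qpos']); plan([.45,.11,.2],None)
```

```text
0.052591053808374255 [-0.85262023  0.37608349  0.60918535  2.08773373 -0.29601525  0.77328378
 -0.39684089]
pos [0.4425 0.1089 0.2005] psi -19.3 shift mm [ 0.4  6.7 -3.6] turn [0.    0.011 0.005] rows>= 1
```

Request:
{"fn": "jog_arm", "kwargs": {"commands": [[0, 3, -2, -0.14, 0.01, 0.005], [0, 0, 0, -0.14, 0, 0], [0, 0, 0, -0.14, 0, 0], [0, 0, 0, -0.14, 0, 0], [0, 0, 0, -0.14, 0, 0], [0, 0, 0, -0.14, 0, 0], [0, 0, 0, -0.14, 0, 0], [0, 0, 0, -0.14, 0, 0], [0, 0, 0, -0.14, 0, 0], [0, 0, 0, -0.14, 0, 0], [0, 0, 0, -0.14, 0, 0], [0, 0, 0, -0.14, 0, 0], [0, 0, 0, -0.14, 0, 0], [0, 0, 0, -0.14, 0, 0], [0, 0, 0, -0.14, 0, 0], [0, 0, 0, 0, 0, 0]]}}

```text
clock: 49.45
position: [0.4399, 0.1095, 0.1902]
tool_rot: [3.102, 1.553, -2.98]
force: [-0.1, 0.3, -1.5]
grip_width: 0.0529
```

Run:
```python
from h import *
# tool offset: part at -1.9? recorded plan: z +1.9,y+.6 -> part = TCP+.0006y+.0019z
a=np.radians(156.7); n=AX+.082*np.array([np.cos(a),np.sin(a)]); p=np.radians(107.5)
y=np.array([np.cos(p),np.sin(p)]); z=np.array([np.sin(p),-np.cos(p)]); t=n-.0015*z; print(n,t)
plan([*t,.12],107.5); st=observe(); im=save('wrist','w22.png')
plate_overlay(im,st,[*AX,np.radians(66.7)],'o22.png')
```

```text
[0.4968574  0.19523473] [0.49542682 0.19478367]
pos [0.4399 0.1095 0.1902] psi 101.51 shift mm [68.9 72.4 72.7] turn [-0.105 -0.018 -0.002] rows>= 3
```

View pics/o22.png

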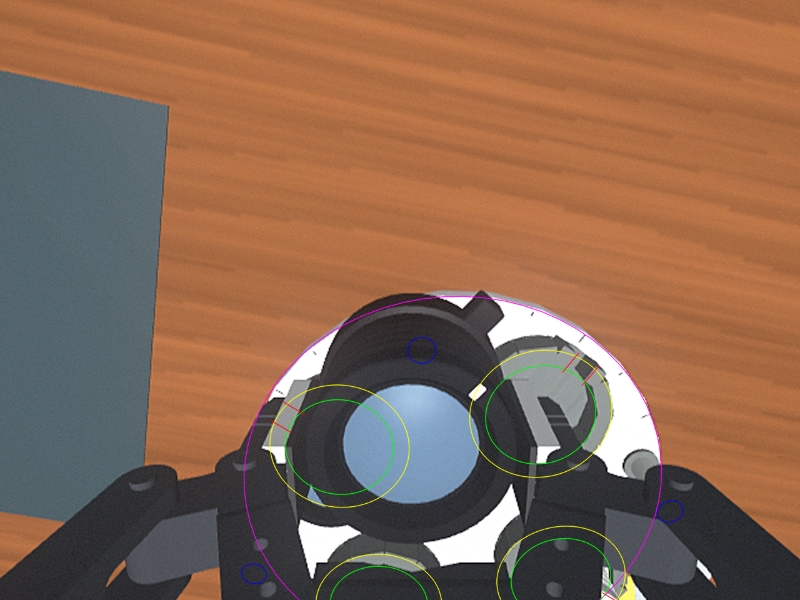

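Request:
{"fn": "jog_arm", "kwargs": {"commands": [[0, 25, 25, 0, -0.018, 0], [5, 25, 25, 0, 0, 0], [10, 20, 20, 0, 0, 0], [15, 0, 0, -0.1, 0, 0], [10, 0, 0, 0, 0, 0], [0, 0, 0, 0, 0, 0]]}}

```text
clock: 50.1
position: [0.4964, 0.1939, 0.1462]
tool_rot: [2.981, 1.568, -3.048]
force: [0.5, -0.4, -1.4]
grip_width: 0.0526
```

Run:
```python
from h import *
t=[.4954,.1948]
plan([*t,.10],107.5); st=observe(); im=save('wrist','w23.png')
plate_overlay(im,st,[*AX,np.radians(66.7)],'o23.png')
```

```text
pos [0.4964 0.1939 0.1462] psi 104.58 shift mm [46.2  1.1 -0.6] turn [-0.051 -0.002 -0.   ] rows>= 1
```

View pics/o23.png

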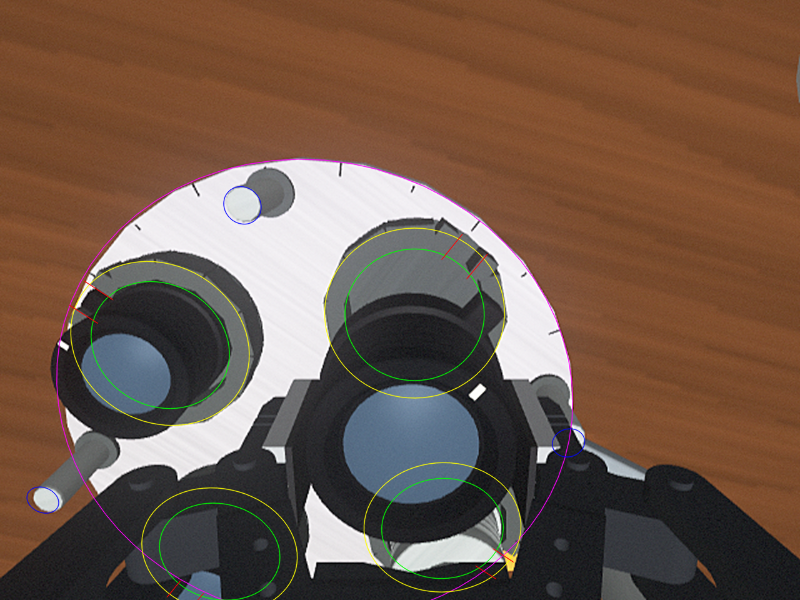

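Request:
{"fn": "jog_arm", "kwargs": {"commands": [[16, 1, -0.5, -0.051, 0, 0], [20, 0, 0, 0, 0, 0], [14, 0, 0, 0, 0, 0], [3, 0, 0, 0, 0, 0]]}}

```text
clock: 50.55
position: [0.4968, 0.1931, 0.0956]
tool_rot: [-0.021, 1.569, 0.268]
force: [0.2, 0.7, -1.8]
grip_width: 0.0527
```

Run:
```python
from h import *
plan([.4954,.1948,.074],107.5); print(observe()['force'])
im=save('wrist','w24.png');cv2.imwrite('pics/w24c.png',cv2.resize(im[150:420,150:510,::-1],None,fx=2.2,fy=2.2))
```

```text
pos [0.4968 0.1931 0.0956] psi 106.61 shift mm [21.6  2.  -0.9] turn [-0.015  0.002  0.   ] rows>= 1
[ 0.17835849  0.69775018 -1.75365585]
```

View pics/w24c.png

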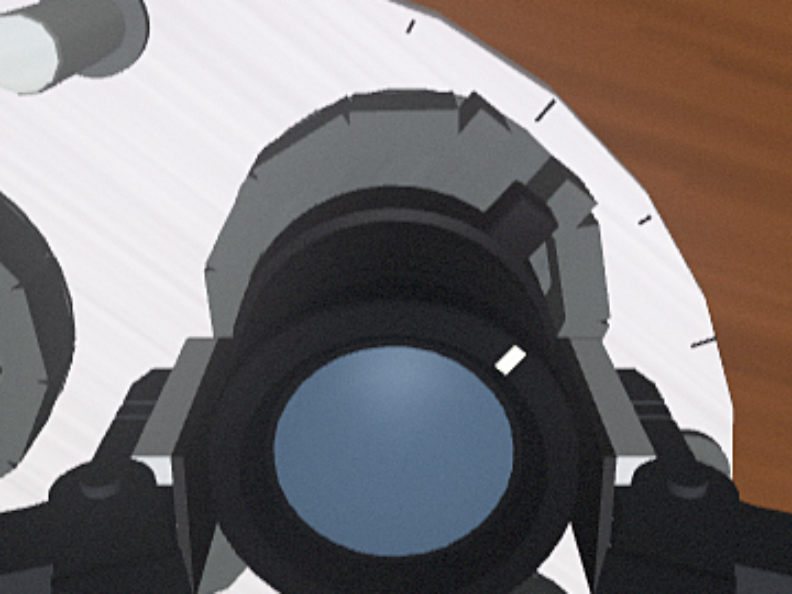

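Request:
{"fn": "jog_arm", "kwargs": {"commands": [[4, 2, -0.7, -0.015, 0, 0], [5, 0.3, 0, 0, 0, 0], [4, 0, 0, 0, 0, 0]]}}

```text
clock: 50.9
position: [0.4967, 0.1954, 0.0845]
tool_rot: [0.029, 1.565, 0.332]
force: [-0.1, -0.5, -1.7]
grip_width: 0.0522
```

Run:
```python
from h import *
st=observe();plan([.4954,.1948,.074],107.5); print(st['force'],st['moment'])
```

```text
pos [0.4967 0.1954 0.0845] psi 107.35 shift mm [10.5 -0.2 -1.5] turn [-0.003  0.006 -0.   ] rows>= 1
[-0.08249482 -0.4854812  -1.65046993] [-0.02544827 -0.01068128 -0.01828443]
```

Request:
{"fn": "jog_arm", "kwargs": {"commands": [[4, 0, -0.7, 0, 0.006, 0], [4, 0, 0, 0, 0, 0], [2, 0, 0, 0, 0, 0]]}}

```text
clock: 51.2
position: [0.4961, 0.1953, 0.074]
tool_rot: [2.649, 1.57, 2.952]
force: [0.1, 1.2, -2.0]
grip_width: 0.0523
```

Run:
```python
from h import *
st=observe();plan([.4954,.1948,.074],107.5); print(st['force'],st['moment'])
```

```text
pos [0.4961 0.1953 0.074 ] psi 107.31 shift mm [-0.  -0.2 -0.8] turn [-0.003 -0.    -0.   ] rows>= 1
[ 0.0804736   1.17285537 -1.99252925] [-0.03298923  0.00713189  0.04904148]
```

Request:
{"fn": "jog_arm", "kwargs": {"commands": [[1, 0, 0, 0, 0, 0], [1, 0, 0, 0, 0, 0], [0.7, 0, 0, 0, 0, 0]]}}

```text
clock: 51.5
position: [0.4963, 0.1953, 0.0715]
tool_rot: [2.344, 1.57, 2.646]
force: [-6.6, -1.7, 27.9]
grip_width: 0.0525
```

Run:
```python
from h import *
st=observe();plan([.4954,.1948,.074],107.5); print(st['force'],st['moment'])
```

```text
pos [0.4963 0.1953 0.0715] psi 107.3 shift mm [-2.5 -0.2 -1. ] turn [-0.004 -0.    -0.   ] rows>= 1
[-6.6156358  -1.74767569 27.85871734] [-0.74072409  1.49473568 -0.0913416 ]
```

Request:
{"fn": "jog_arm", "kwargs": {"commands": [[-0.5, 0, 0, 0, 0, 0], [0, 0, 0, 0, 0, 0], [0, 0, 0, 0, 0, 0], [0, 0, 0, 0, 0, 0], [-20, 0, 0, 0, 0, 0], [-40, 0, 0, 0, 0, 0], [-40, 0, 0, 0, 0, 0], [-40, -10, -5, 0, 0, 0], [-35, -30, -10, 0, 0, 0], [0, -35, -10, 0, 0, 0], [0, -35, -5, 0, 0, 0], [0, -5, 0, 0, 0, 0], [0, 0, 0, 0, 0, 0]], "gripper": 0}}

```text
clock: 52.8
position: [0.502, 0.0733, 0.255]
tool_rot: [-0.066, 1.569, 0.238]
force: [0.3, -0.1, -1.0]
grip_width: 0.0857
```

Run:
```python
from h import *
st=observe(); im=save('wrist','w25.png'); print(st['position'],st['qd'].round(3).max())
for n,z in {'axis':.036,'station':.036,'gauge_cap':.242,'foot':.122,'peg0':.076,'master':.036,'cell0':.036}.items():
    for r in nets.pinpoint('wrist',n)[:6]:
        if r['p']>.2: print(n,round(r['p'],2),np.round(r['location'],1),np.round(back('wrist',r['location'],z,st)[0,:2],4))
plate_overlay(im,st,[*AX,np.radians(66.7)],'o25.png')
for c in ['top','side']:
    grab_frame(c)
    for n,z in {'station':.036,'gauge_cap':.242,'foot':.122,'axis':.036}.items():
        for r in nets.pinpoint(c,n)[:1]: print(c,n,round(r['p'],2),np.round(back(c,r['location'],z)[0,:2],4))
```

```text
[0.50200347 0.073259   0.25503272] 0.017
axis 0.75 [401. 303.] [0.5724 0.1639]
gauge_cap 0.59 [556.9 309. ] [0.4718 0.1531]
peg0 0.71 [404.3 178.4] [0.4607 0.1181]
peg0 0.63 [557.3 310.7] [0.5245 0.2739]
peg0 0.58 [266.7 333.7] [0.615 0.055]
peg0 0.57 [415.9 441.2] [0.6809 0.2116]
master 0.56 [459.5 351.1] [0.6029 0.234 ]
cell0 0.57 [330.  249.7] [0.5428 0.0871]
top station 0.95 [0.5915 0.2446]
top gauge_cap 0.79 [0.601  0.2457]
top foot 0.57 [0.637  0.1241]
top axis 0.48 [0.3398 0.3689]
side station 0.59 [0.5807 0.2388]
side gauge_cap 0.26 [ 0.4955 -0.0033]
side foot 0.17 [0.5554 0.1326]
side axis 0.58 [0.4926 0.1948]
```

View pics/o25.png

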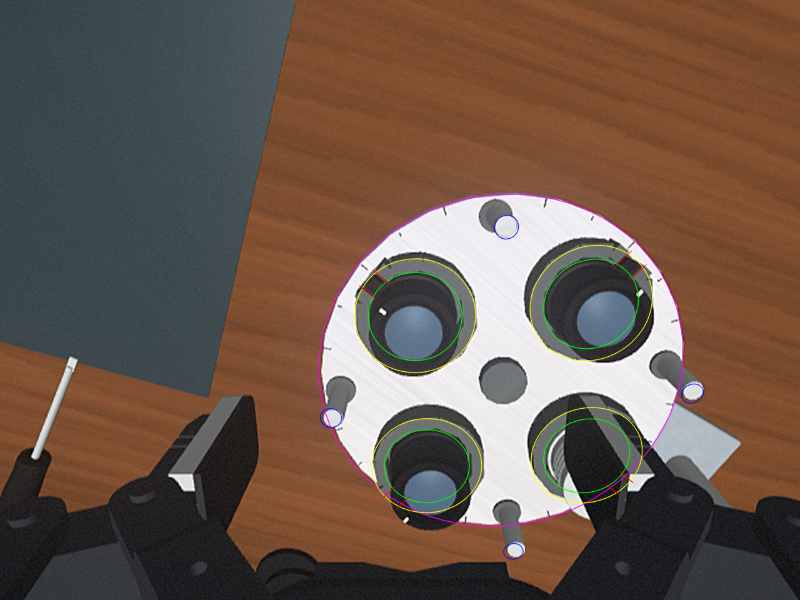

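Run:
```python
from h import *
t=np.radians(276); q=AX+.118*np.array([np.cos(t),np.sin(t)]); print(q)
plan([*q,.12],97)
```

```text
[0.58450436 0.04544642]
pos [0.5019 0.0739 0.2549] psi 107.51 shift mm [135. -52.  70.] turn [0.183 0.002 0.   ] rows>= 4
```

Request:
{"fn": "jog_arm", "kwargs": {"commands": [[0, -26, 35, 0, 0, 0], [10, -26, 35, 0, 0, 0], [30, 0, 0, 0.09, 0, 0], [40, 0, 0, 0.09, 0, 0], [30, 0, 0, 0, 0, 0], [20, 0, 0, 0, 0, 0], [0, 0, 0, 0, 0, 0]], "gripper": 255}}

```text
clock: 54.4
position: [0.5887, 0.0443, 0.121]
tool_rot: [0.02, 1.566, 0.139]
force: [-0.3, 0.7, -0.2]
grip_width: -0.0001
```

Run:
```python
from h import *
pol(); plan([.5845,.0454,.066],97)
```

```text
r 0.1196 th 277.96 psi-th-180 -1.16 z 0.121 F [-0.3  0.7 -0.2]
pos [0.5887 0.0443 0.121 ] psi 96.8 shift mm [55.   1.6 -4.3] turn [-0.004  0.005 -0.   ] rows>= 2
```

Request:
{"fn": "jog_arm", "kwargs": {"commands": [[15, 1, -5, 0, 0.005, 0], [20, 0, -1, 0, 0, 0], [18, 0, 0, 0, 0, 0], [0, 0, 0, 0, 0, 0]]}}

```text
clock: 54.8
position: [0.5846, 0.0449, 0.0705]
tool_rot: [0.121, 1.567, 0.24]
force: [-0.8, -0.3, 0.1]
grip_width: 0.0002
```

Run:
```python
from h import *
pol()
```

```text
r 0.1186 th 276.02 psi-th-180 0.8 z 0.0705 F [-0.8 -0.3  0.1]
```

Request:
{"fn": "jog_arm", "kwargs": {"commands": [[2, 0, 8, -0.06, 0, 0], [2, 0, 8, -0.06, 0, 0], [1, 0.3, 8, -0.07, 0, 0], [1, 0.3, 5, -0.04, 0, 0], [0, 0, 0, 0, 0, 0]]}}

```text
clock: 55.3
position: [0.6157, 0.051, 0.0724]
tool_rot: [-0.322, 1.564, 0.036]
force: [0.5, -0.0, -1.0]
grip_width: -0.0005
```

Run:
```python
from h import *
pol()
```

```text
r 0.1199 th 291.26 psi-th-180 -0.79 z 0.0724 F [ 0.5 -0.  -1. ]
```

Request:
{"fn": "jog_arm", "kwargs": {"commands": [[0, 0, 2, -0.01, 0, 0], [0, 0, 0, 0, 0, 0], [0, 0, -8, 0, 0, 0], [-40, 0, 0, 0, 0, 0], [-45, 0, 0, 0, 0, 0], [-45, 0, 0, 0, 0, 0], [-45, 0, -20, 0, 0, 0], [-40, 0, -40, 0, 0, 0], [0, 0, -45, 0, 0, 0], [0, 0, -20, 0, 0, 0], [0, 10, 0, 0, 0, 0], [0, 0, 0, 0, 0, 0]]}}

```text
clock: 56.5
position: [0.4845, 0.0129, 0.292]
tool_rot: [-0.249, 1.558, 0.111]
force: [1.6, -0.4, 1.3]
grip_width: 0.0002
```

Run:
```python
from h import *
st=observe(); im=save('wrist','w26.png'); print(st['position'],np.degrees(psi(st)))
for n,z in {'axis':.036,'station':.036,'gauge_cap':.242,'foot':.122,'peg0':.076,'master':.036}.items():
    for r in nets.pinpoint('wrist',n)[:6]:
        if r['p']>.2: print(n,round(r['p'],2),np.round(r['location'],1),np.round(back('wrist',r['location'],z,st)[0,:2],4))
plate_overlay(im,st,[*AX,np.radians(76.3)],'o26.png')
```

```text
[0.48450376 0.01293853 0.29204231] 110.58494241392
axis 0.87 [435.2 316.3] [0.5691 0.1595]
station 0.7 [496.4 358.9] [0.5921 0.2412]
foot 0.66 [535.1 419.1] [0.5936 0.2435]
peg0 0.9 [458.2 439.5] [0.6717 0.2228]
peg0 0.76 [580.  318.9] [0.5084 0.2661]
peg0 0.59 [434.1 219.6] [0.4698 0.1016]
master 0.73 [ 13.3 307. ] [ 0.7099 -0.2443]
master 0.7 [500.  361.2] [0.5933 0.246 ]
```

View pics/o26.png

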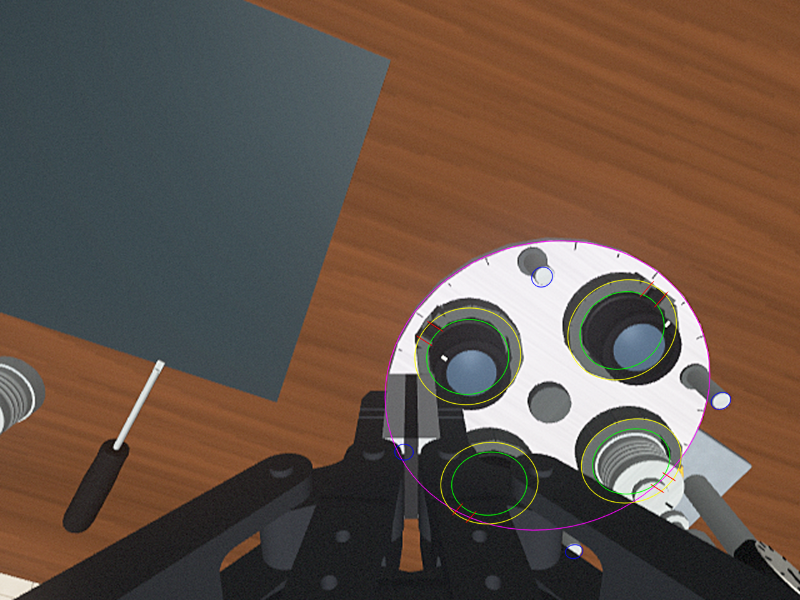

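Run:
```python
from h import *
plan([.565,.23,.36],75); plan([.565,.23,.36],None)
```

```text
pos [0.4853 0.0119 0.2912] psi 110.55 shift mm [-67.8 176.  151.9] turn [0.621 0.011 0.   ] rows>= 5
pos [0.4853 0.0119 0.2912] psi 110.55 shift mm [-67.8 176.  151.9] turn [0.    0.011 0.003] rows>= 5
```

Request:
{"fn": "jog_arm", "kwargs": {"commands": [[-30, 0, 0, 0, 0.01, 0], [-40, 25, 20, 0, 0, 0], [0, 30, 26, 0, 0, 0], [0, 30, 26, 0, 0, 0], [0, 30, 26, 0, 0, 0], [0, 30, 26, 0, 0, 0], [0, 20, 20, 0, 0, 0], [0, 10, 8, 0.13, 0, 0], [0, 0, 0, 0.13, 0, 0], [0, 0, 0, 0.13, 0, 0], [0, 0, 0, 0.13, 0, 0], [0, 0, 0, 0.1, 0, 0], [0, 0, 0, 0, 0, 0], [0, 0, 0, 0, 0, 0], [0, 0, 0, 0, 0, 0]]}}

```text
clock: 58.35
position: [0.5714, 0.2395, 0.3562]
tool_rot: [-2.142, 1.561, -2.423]
force: [-0.4, 0.6, -0.2]
grip_width: -0.0
```

Run:
```python
from h import *
st=observe(); im=save('wrist','w27.png'); print(st['position'],np.degrees(psi(st)))
for n,z in {'axis':.036,'station':.036,'gauge_cap':.242,'foot':.122,'peg0':.076,'master':.036}.items():
    for r in nets.pinpoint('wrist',n)[:6]:
        if r['p']>.2: print(n,round(r['p'],2),np.round(r['location'],1),np.round(back('wrist',r['location'],z,st)[0,:2],4))
a=np.radians(76.3)
c=lambda x,y,r,z:np.c_[x+r*np.cos(np.linspace(0,6.28,50)),y+r*np.sin(np.linspace(0,6.28,50)),np.full(50,z)]
s=(.5920,.2427)
plate_overlay(im,st,[*AX,a],'o27.png',extra=[(c(*s,.017,.242),(255,255,0)),(c(*s,.010,.122),(0,128,255)),(c(*s,.013,.094),(0,0,255))])
```

```text
[0.5714379  0.2395342  0.35616789] 73.88482820854033
axis 0.75 [345.4 266.9] [0.6686 0.2281]
axis 0.62 [263.1 203.3] [0.5729 0.1619]
gauge_cap 0.58 [344.9 267.2] [0.5906 0.2428]
peg0 0.89 [161. 127.] [0.4703 0.102 ]
peg0 0.86 [184.1 288.3] [0.6298 0.0611]
peg0 0.72 [342.5 283.7] [0.6707 0.2231]
peg0 0.64 [341.  115.5] [0.5073 0.2672]
```

View pics/o27.png

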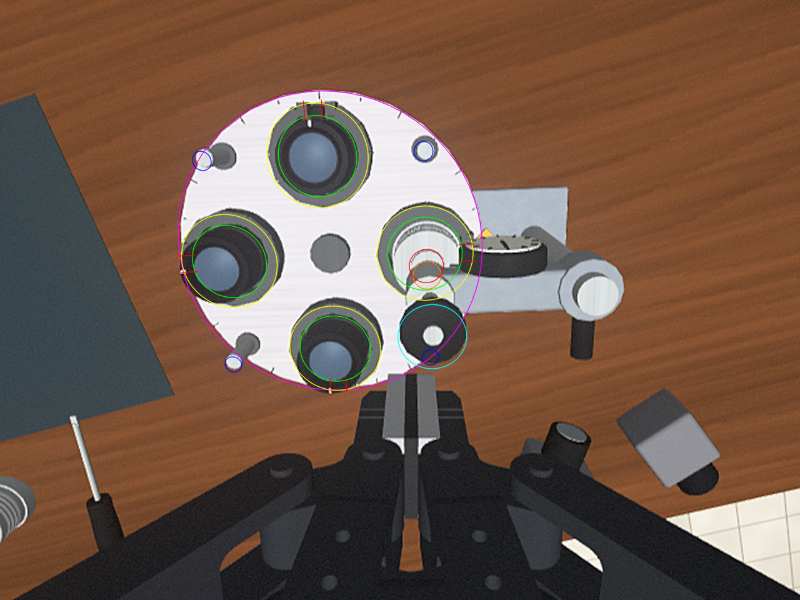

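Run:
```python
from h import *
plan([.5908,.2428,.268],75)
```

```text
pos [0.5714 0.2394 0.3565] psi 73.75 shift mm [88.3  9.3 18.1] turn [-0.022 -0.005  0.008] rows>= 2
```

Request:
{"fn": "jog_arm", "kwargs": {"commands": [[20, 9, 17, -0.02, -0.005, 0.008], [30, 0, 0, 0, 0, 0], [25, 0, 0, 0, 0, 0], [8, 0, 0, 0, 0, 0], [0, 0, 0, 0, 0, 0]]}}

```text
clock: 59.2
position: [0.5915, 0.2436, 0.2723]
tool_rot: [0.862, 1.567, 0.6]
force: [-0.3, -0.7, 0.7]
grip_width: 0.0002
```

Run:
```python
from h import *
st=observe(); plan([.5908,.2428,.258],75); print(st['force']); save('wrist','w28.png')
```

```text
pos [0.5915 0.2436 0.2723] psi 75.01 shift mm [14.3 -1.  -0.5] turn [ 0.     0.002 -0.003] rows>= 1
[-0.34784743 -0.6604115   0.6805783 ]
```

View pics/w28.png

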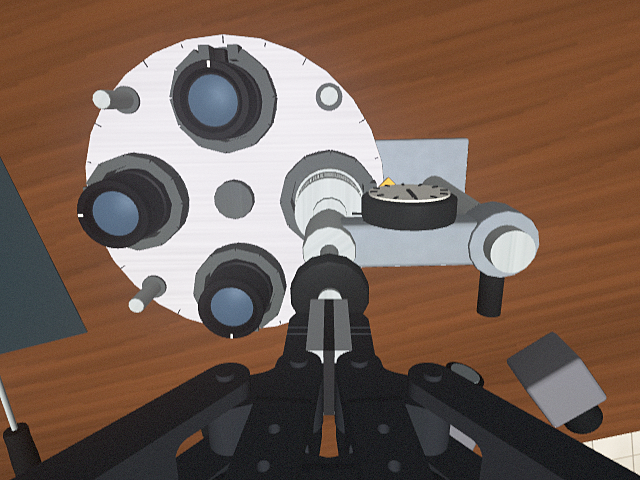

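Request:
{"fn": "jog_arm", "kwargs": {"commands": [[8, -1, -0.5, 0, 0, 0], [6, 0, 0, 0, 0, 0], [4, 0, 0, 0, 0, 0], [4, 0, 0, 0, 0, 0]]}}

```text
clock: 59.65
position: [0.5922, 0.2434, 0.2531]
tool_rot: [0.784, 1.561, 0.522]
force: [-1.4, -1.5, 2.7]
grip_width: 0.0001
```

Run:
```python
from h import *
st=observe(); plan([.5908,.2428,.225],75); print(st['force'])
```

```text
pos [0.5922 0.2434 0.2531] psi 75.01 shift mm [28.1 -1.2 -1.4] turn [ 0.     0.007 -0.007] rows>= 1
[-1.40197827 -1.5164313   2.73084122]
```

Request:
{"fn": "jog_arm", "kwargs": {"commands": [[4, -0.5, -0.5, 0, 0, 0], [5, 0, 0, 0, 0.003, -0.003], [5, 0, 0, 0, 0, 0], [5, 0, 0, 0, 0, 0], [3, 0, 0, 0, 0, 0]]}}

```text
clock: 60.15
position: [0.5921, 0.2434, 0.2303]
tool_rot: [0.787, 1.564, 0.526]
force: [-0.7, -0.2, 5.4]
grip_width: -0.0001
```

Run:
```python
from h import *
st=observe(); plan([.5908,.2428,.225],75); print(st['force'])
```

```text
pos [0.5921 0.2434 0.2303] psi 75.02 shift mm [ 5.3 -1.  -1.2] turn [ 0.     0.005 -0.005] rows>= 1
[-0.7003089  -0.23562007  5.37282105]
```

Request:
{"fn": "jog_arm", "kwargs": {"commands": [[2.5, 0, 0, 0, 0, 0], [1.5, 0, 0, 0, 0, 0], [0.8, 0, 0, 0, 0, 0]]}}

```text
clock: 60.45
position: [0.5924, 0.2436, 0.2268]
tool_rot: [0.819, 1.563, 0.557]
force: [-9.8, -3.0, 21.4]
grip_width: 0.0001
```

Run:
```python
from h import *
st=observe(); plan([.5908,.2428,.225],75); print(st['force'])
```

```text
pos [0.5924 0.2436 0.2268] psi 75.0 shift mm [ 1.8 -1.2 -1.3] turn [ 0.     0.005 -0.006] rows>= 1
[-9.79110884 -3.02821132 21.37565366]
```

Request:
{"fn": "jog_arm", "kwargs": {"commands": [[0.2, 0, 0, 0, 0, 0], [0.2, 0, 0, 0, 0, 0], [0.2, 0, 0, 0, 0, 0], [0.2, 0, 0, 0, 0, 0], [0.2, 0, 0, 0, 0, 0]]}}

```text
clock: 60.95
position: [0.5922, 0.2434, 0.2271]
tool_rot: [0.848, 1.562, 0.586]
force: [-3.5, -1.3, 10.5]
grip_width: 0.0002
```

Run:
```python
from h import *
st=observe(); plan([.5908,.2428,.225],75); print(st['force'])
save('side','s29.png'); im=cv2.imread('pics/s29.png')[120:290,200:400]; cv2.imwrite('pics/s29c.png',cv2.resize(im,None,fx=3.5,fy=3.5,interpolation=cv2.INTER_CUBIC))
```

```text
pos [0.5922 0.2434 0.2271] psi 74.99 shift mm [ 2.  -1.  -1.2] turn [-0.     0.006 -0.007] rows>= 1
[-3.52497942 -1.2886265  10.49060305]
```

View pics/s29c.png

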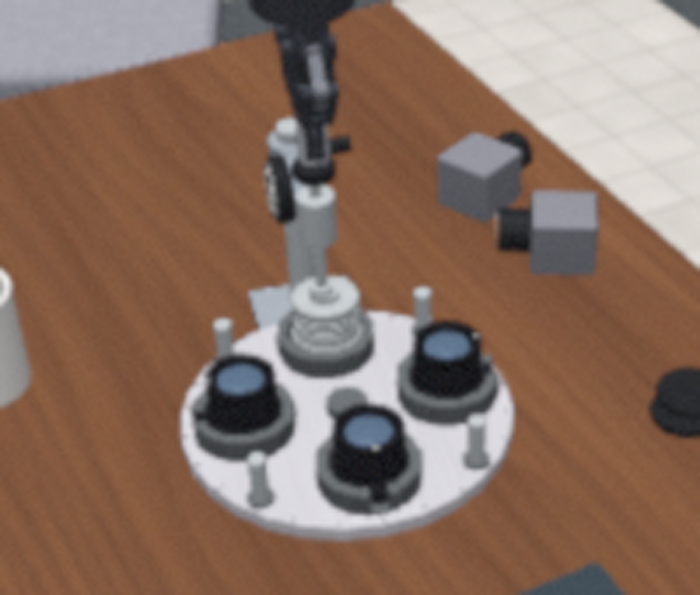

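Request:
{"fn": "jog_arm", "kwargs": {"commands": [[0.6, 0, 0, 0, 0, 0], [0.5, 0, 0, 0, 0, 0], [0.4, 0, 0, 0, 0, 0], [0.4, 0, 0, 0, 0, 0], [0.4, 0, 0, 0, 0, 0], [0.4, 0, 0, 0, 0, 0]]}}

```text
clock: 61.6
position: [0.5922, 0.2435, 0.227]
tool_rot: [0.879, 1.56, 0.617]
force: [-4.0, -1.3, 11.7]
grip_width: -0.0004
```

Request:
{"fn": "jog_arm", "kwargs": {"commands": [[-5, 0, 0, 0, 0, 0], [-10, 0, 0, 0, 0, 0], [-15, 0, 0, 0, 0, 0], [-25, 0, 0, 0, 0, 0], [-40, 0, 0, 0, 0, 0], [-30, 0, 0, 0, 0, 0], [0, 0, -20, 0, 0, 0], [0, 0, 0, 0, 0, 0], [0, 0, 0, 0, 0, 0], [0, 0, 0, 0, 0, 0]]}}

```text
clock: 62.6
position: [0.5712, 0.2475, 0.3578]
tool_rot: [0.869, 1.561, 0.606]
force: [-0.7, 0.2, 0.9]
grip_width: 0.0003
```

Run:
```python
from h import *
st=observe(); im=save('wrist','w30.png'); print(st['position'],st['force'],st['clock'])
for n,z in {'gauge_cap':.242,'peg0':.076}.items():
    for r in nets.pinpoint('wrist',n)[:5]:
        if r['p']>.3: print(n,round(r['p'],2),np.round(back('wrist',r['location'],z,st)[0,:2],4))
c=lambda x,y,r,z:np.c_[x+r*np.cos(np.linspace(0,6.28,50)),y+r*np.sin(np.linspace(0,6.28,50)),np.full(50,z)]
s=(.5910,.2428)
plate_overlay(im,st,[*AX,np.radians(76.3)],'o30.png',extra=[(c(*s,.017,.242),(255,255,0))])
save('side','s30.png'); im=cv2.imread('pics/s30.png')[120:290,200:400]; cv2.imwrite('pics/s30c.png',cv2.resize(im,None,fx=3.5,fy=3.5,interpolation=cv2.INTER_CUBIC))
```

```text
[0.57120177 0.24748905 0.3577776 ] [-0.67920582  0.20456617  0.85109608] 62.6
gauge_cap 0.91 [0.5929 0.2412]
peg0 0.91 [0.5062 0.2679]
peg0 0.87 [0.4676 0.1023]
peg0 0.58 [0.6287 0.0637]
```

View pics/o30.png

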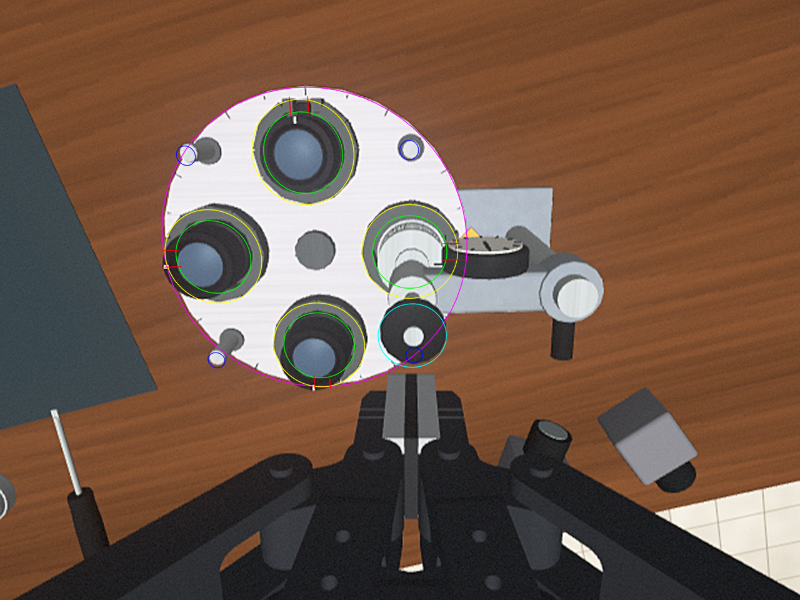

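View pics/s30c.png

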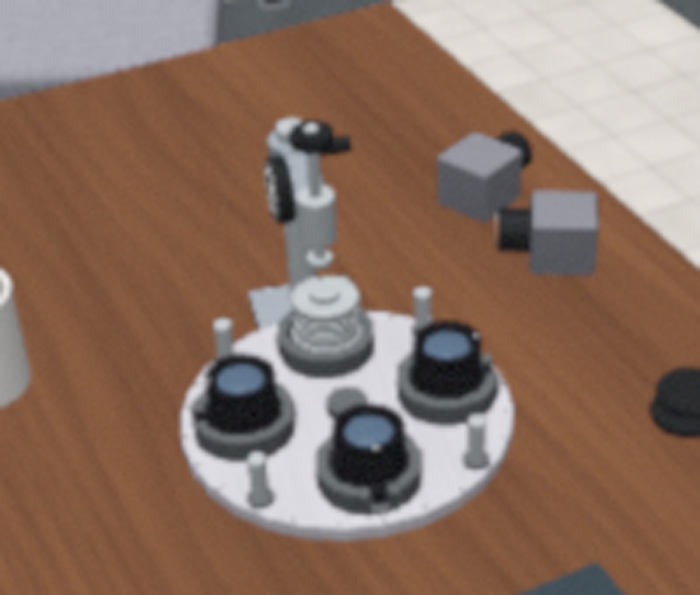

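```bash
python3 -c "
from h import *
print(bot.job_done())"
```

```text
the job is handed in; nothing more can be done
None
```

I handed the job in at about 62.6 s. The master and all three lens cells are in their nests, the zero reading has been taken and the gauge is back up. `job_done` reports no verdict, so what follows rests on my own checks.

- **Loading:** The master was the look-alike nearest the base. It went into the marked nest and the three cells into the other nests. Each key was lined up with its keyway and dropped straight in. Contact forces at the seats were about 25–40 N.
- **Turning:** I turned the plate by its pegs in two stages: about 138° after two parts were loaded, then about 9.6° once all four were home.
- **Zero reading:** I pressed the gauge cap until the foot rested on the boss for about 1 s, at 10–21 N in total including the spring, then let it rise.
- **Last checks:**
  - In the final wrist and side pictures all four parts match the fully-home outlines.
  - The master is about 1 mm from the gauge axis.
  - The foot and cap are back up, and the arm is clear of everything.
  - The mug, screwdriver and meter were not touched.

**Deviations and uncertainties:**
- I gripped the last cell with the wrong wrist direction, so I set it back on the mat and regripped it turned half round. The wrist read 59 N as it touched down.
- The cells reached their seats 1.5–2.5 mm lower than I had calculated, which I put down to drift while the fingers closed.
- I could not read the gauge's joint value directly. I judged it from the tool height, the rise in force and the side picture.
- The single-point network readings scattered by 1–3 mm, so I relied on fits to the whole plate instead.

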